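# Put three mixed-up rollers back in their own rests and chock the open one

### The job

The three wooden rollers lie in one another's rests: move them round (the empty spare rest is there to park one on the way) so that the long thin roller lies in the rest with the longest base plate, the middle one in the middle-length V rest, and the short thick one in the rest that is open at one side, each lying along its rest and centred on it with its ends about flush with the plate. Stand the wooden wedge chock upright on the open rest's plate, in the middle of the open side, and slide it in with its sloping face towards the thick roller until it touches or all but touches, so that the roller cannot roll off. Do not disturb the paste pot and the brass weight, and let go of everything.

Things in the scene. Friction and masses are not known exactly. Their poses are not given: they have to be found in the camera images.
- thick_roller: loose wooden roller, shortest and thickest: barrel 84 mm long, 40 mm diameter, 110 g, 8 mm steel pin 6 mm out of each end. Origin: middle of its axis; x along the axis (either way round), y and z turn as it rolls. Starts in middle_rest, axis 42 mm above the bench; belongs in open_rest.
- middle_roller: loose wooden roller, middle length and thickness: barrel 108 mm long, 32 mm diameter, 90 g, 8 mm steel pin 6 mm out of each end. Origin: middle of its axis; x along the axis (either way round), y and z turn as it rolls. Starts in long_rest, axis 37 mm above the bench; belongs in middle_rest.
- thin_roller: loose wooden roller, longest and thinnest: barrel 132 mm long, 24 mm diameter, 70 g, 8 mm steel pin 6 mm out of each end. Origin: middle of its axis; x along the axis (either way round), y and z turn as it rolls. Starts in open_rest, axis 33 mm above the bench; belongs in long_rest.
- open_rest: fixed rest open to -y, plate 84 x 104 x 10 mm; at x = +-30 mm steel bars 8 mm thick, y -14 to 32, top z 20, each with 3 mm ridges (inner edges y = +-7) and a 50 mm high stop from y = 24. Grip between the bars. The thick roller lies at y 0, axis z 42; the chock stands on the bare plate at -y. Origin: centre of plate underside; x along the roller, y towards the stops. Yaw within 0.4 rad.
- middle_rest: fixed rest, wooden plate 108 x 70 x 10 mm (x, y, z); two steel V supports 8 mm thick at x = +-30 mm (apex 14, horns 33 mm above bench, 41 mm wide), nothing but the plate between them, so grip there. Origin: centre of plate underside; x along the roller. Yaw within 0.4 rad. For the middle roller, axis z 37 mm.
- long_rest: fixed rest, wooden plate 132 x 70 x 10 mm (x, y, z), the longest; two steel V supports 8 mm thick at x = +-30 mm (apex 14, horns 33 mm above bench, 41 mm wide), nothing but the plate between them, so grip there. Origin: centre of plate underside; x along the roller. Yaw within 0.4 rad. For the thin roller, axis z 31 mm.
- spare_rest: fixed rest, wooden plate 84 x 70 x 10 mm (x, y, z); two steel V supports 8 mm thick at x = +-30 mm (apex 14, horns 33 mm above bench, 41 mm wide), nothing but the plate between them, so grip there. Origin: centre of plate underside; x along the roller. Yaw within 0.4 rad. Empty, for parking; axis z 42 thick, 37 middle, 31 thin.
- chock: loose wooden wedge, 60 g, on its base: 40 mm (x), 42 deep (y), 36 tall. Origin: middle of the bottom toe edge; base y 0 to -42, slope from toe to flat top (y -24 to -42). Grip its upright ends (x +-20) along x at y = -31. On open_rest: axes parallel to the rest's; lower it with the toe at rest y -28 (clear of the roller), slide it in to toe y -6; it touches the thick roller at -3.
- paste_pot: stoneware pot, 62 mm across, 49 mm tall, loose bystander standing on the bench; origin at the centre of its underside
- brass_weight: small brass weight with a knob, 26 mm across, 43 mm tall, loose bystander standing on the bench; origin at the centre of its underside
Mind the look-alikes: they are no part of the job. Of the things shaped like the chock, the wooden one is meant.

How it is judged:
By the outcome, as a careful person would: the job done as asked, in the order asked, and still so for the second after the job is handed in, with the robot touching nothing.
It also fails if it takes over 128 s, if anything falls off the work surface, if the arm or the gripper's body presses on something with over 40 N, if the wrist force passes 120 N, or if a joint passes its speed limit or range.

### The arm

A 7-joint arm with a two-finger parallel gripper is mounted at the origin on a cart in front of the work surface, level with it; the furniture and walls round the work are solid. World frame = base frame: x ahead of the robot, y to its left, z up, the work surface at z = 0. Lengths are in m, angles in degrees, forces in N, time in s.
With the tool pointing down it reaches from about 0.425 to 0.875 m from the base axis. Payload 4.7 kg.
Tool frame: the origin (TCP) lies midway between the tips of the shut fingers; the grasp point (between the pads) lies 19 mm behind it; y points along the fingers, x is the direction in which the jaws open and shut, and the axes are right-handed (so a half turn about y gives the same grasp; the last joint's range is limited). The gripper opens to 87 mm and grips with 3 to 60 N. Pads are 19 mm wide; open, the fingers measure 117 mm over their backs; the gripper's body (75 mm by 190 mm) begins 51 mm behind the grasp point.
Start: joints at [64.406, 18.392, -4.016, 83.108, 1.295, 78.541, -3.26], TCP at [0.289, -0.582, 0.223] pointing down, gripper open.
Joint ranges: [-163.93, 163.93], [-17.29, 119.83], [-79.2, 71.16], [3.27, 140.29], [-89.18, 269.18], [5.43, 117.66], [-154.24, 154.24]. Speed limits (degrees/s): [147.25, 147.25, 180, 180, 180, 180, 180].

### API

Orientations are given as [roll, pitch, yaw] about the fixed x, y, z axes, in that order (R = Rz(yaw) Ry(pitch) Rx(roll)).
In Python, from cell import env gives the robot as it stands.
- The arm moves only by the tool carry_out, never from a script. Its argument "targets" is a list of rows, each a list of 2 entries, a list of its own where there are three numbers: the shift along the tool's x, y, z in mm, then the turn, a rotation vector about the tool's x, y, z in degrees. A call has 1 to 12 rows; each row shifts and turns the commanded pose from where the row before left it, along the tool's axes as they then stand; what a row does not reach is not made up. A row lasts 1/10 s, in which the tool goes at most 50 mm and 8.59 degrees, less where a joint would pass 70% of its speed; a pose out of reach is approached as far as the arm can. A call with a gripper value outside its range is refused whole. "jaw" is the opening, from 0 (shut) to 1 (fully open), set as the call begins (left out, the last holds). The fingers move at their own pace and stop on an object; "squeeze" is the grip in N (left out, the last holds). Time passes only in rows, so rows that do not move let the fingers close. It gives the time, the measured TCP pose, the force and the opening at its end, in the units of the state.
- env.get_obs(): the state, without advancing time (a new reading comes with each control period).
- env.read_camera(name): name is "scene" or "top"; returns the picture (420x560x3 uint8, red, green, blue); there is no depth.
- env.get_calibration(name): a dict with "fx", "fy", "cx", "cy" (pixels), "D" ([k1, k2, p1, p2, k3] as OpenCV has them; the pictures are not rectified), "R" (3x3) and "t" (3): a world point X has camera coordinates R X + t. Camera axes: x right, y down, z forward; pixel columns grow to the right and rows downward; lengths in m; the calibration is good to about 2 mm. A picture is of the moment at which its call begins. get_calibration takes no time and is no camera call.
- env.sign_off(): hands the job in, once; it reports no verdict.
Trained networks look in the newest picture that a camera, given by its name, has taken for a name from the list of things; names that differ only in an ending like _2 or _b are one class to them, and where a whole thing is asked for, a point or a joint stands for the part that bears it (a point fixed in the world has none). Each returns a list of dicts, best first, with "p" (0 to 1); they miss things now and then, are a little off and sometimes report something else, mostly with a low value. They report only what shows in the picture. A call takes as long as a camera call. They do not tell look-alikes from the thing itself.
- env.outline_of(camera, label): "mask" (420x560 bool, what is visible of it) and "xy" ([column, row] in pixels, amid what is visible of it).
The state is a dict: "time_s": time; "qpos": joint angles; "joint_velocities": joint speeds; "effort": joint torques, N m; "tool_pos": TCP position; "tool_rot": TCP orientation; "force": force on the tool from outside, world axes, zero at the start; "wrist_torque": the same for the moment, N m; "grip_width": finger opening in m.
Only numpy, scipy, OpenCV 4.12 (cv2) and the standard library are available. Lean on these libraries where they do the work, as an engineer would, in place of code of your own. Each camera call takes 0.05 s, during which the arm holds its last target.

## Working session

There is one attempt and no reset: what is moved stays moved. The work goes in short steps, Python scripts to look and compute and a tool call to move; the robot and the scene stay as the last step left them, time stands still between calls to the robot, and variables do not carry over. Pictures are saved under pics/ and viewed, and the job is handed in when it is done.

Besides the shell and the picture viewer there is one more tool, called after ">>>" by a JSON object that holds its "fn" and its "kwargs". carry_out: Moves the arm, as the interface text tells. Its arguments: {"type":"object","properties":{"targets":{"type":"array","items":{"type":"array"}},"jaw":{"type":"number"},"squeeze":{"type":"number"}},"required":["targets"]}

```bash
ls; mkdir -p pics; python3 - <<'E'
from cell import env
import cv2
o=env.get_obs()
for k in ("time_s","tool_pos","tool_rot","grip_width","force"): print(k,o[k])
for n in ("scene","top"):
    im=env.read_camera(n); cv2.imwrite(f"pics/{n}0.png",cv2.cvtColor(im,cv2.COLOR_RGB2BGR))
    c=env.get_calibration(n); print(n,c)
E
```

```text
pics
time_s 0.0
tool_pos [ 0.28874169 -0.58173204  0.22148127]
tool_rot [-90.00608994   0.10747353 -63.59559591]
grip_width 0.08694866263127958
force [ 0.12140734 -1.24118678  0.08517105]
scene {'fx': 461.77513826506816, 'fy': 461.77513826506816, 'cx': 275.7889229117055, 'cy': 206.15027927608705, 'D': array([-0.10411969,  0.        ,  0.        ,  0.        ,  0.        ]), 'R': array([[-0.72198412, -0.69161722,  0.0201135 ],
       [-0.33535551,  0.32435729, -0.88449366],
       [ 0.60520709, -0.64533554, -0.46611846]]), 't': array([0.3615322 , 0.26017757, 0.88870973])}
top {'fx': 411.46291829240147, 'fy': 411.46291829240147, 'cx': 280.108818546984, 'cy': 205.55146051617783, 'D': array([0.03430332, 0.        , 0.        , 0.        , 0.        ]), 'R': array([[ 2.98666797e-04, -9.99997707e-01,  2.12038176e-03],
       [-9.88234821e-01, -6.19451849e-04, -1.52942977e-01],
       [ 1.52943940e-01, -2.04975610e-03, -9.88232741e-01]]), 't': array([-0.00122621,  0.51225815,  0.93361711])}
```

View pics/top0.png

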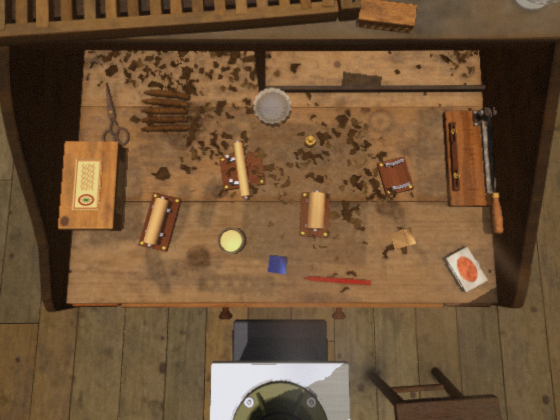

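View pics/scene0.png

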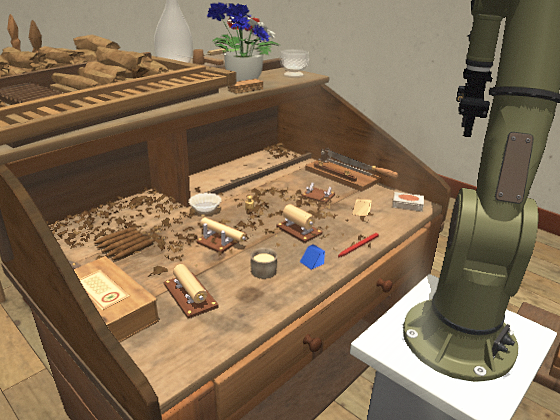

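```bash
cat > h.py <<'E'
import numpy as np, cv2
from cell import env
def cal(n):
    c=env.get_calibration(n); K=np.array([[c['fx'],0,c['cx']],[0,c['fy'],c['cy']],[0,0,1.]])
    return K,np.array(c['D']),np.array(c['R']),np.array(c['t'])
def back(n,uv,z):
    K,D,R,t=cal(n); uv=np.array(uv,float).reshape(-1,1,2)
    p=cv2.undistortPoints(uv,K,D).reshape(-1,2)
    C=-R.T@t; d=np.c_[p,np.ones(len(p))]@R
    s=(z-C[2])/d[:,2]; return C+s[:,None]*d
def proj(n,X):
    K,D,R,t=cal(n); r,_=cv2.Rodrigues(R)
    return cv2.projectPoints(np.array(X,float).reshape(-1,1,3),r,t,K,D)[0].reshape(-1,2)
def save(n,im): cv2.imwrite(f"pics/{n}.png",cv2.cvtColor(im,cv2.COLOR_RGB2BGR))
def crop(im,x0,y0,w,h,s): return cv2.resize(im[y0:y0+h,x0:x0+w],None,fx=s,fy=s,interpolation=cv2.INTER_CUBIC)
E
python3 - <<'E'
from h import *
im=env.read_camera("top")
save("topA",crop(im,130,110,155,150,4)); save("topB",crop(im,270,120,180,140,4))
im2=env.read_camera("scene"); save("sceneA",crop(im2,150,160,200,150,4)); save("sceneB",crop(im2,240,160,200,130,4))
rr={}
for n in ("top","scene"):
  for l in ["thick_roller","middle_roller","thin_roller","open_rest","middle_rest","long_rest","spare_rest","chock","paste_pot","brass_weight"]:
    for d in env.outline_of(n,l)[:3]:
        m=d["mask"]
        rr[f"{n}-{l}-{len(rr)}"]=m
        p=cv2.minAreaRect(np.argwhere(m)[:,::-1].astype(np.float32)) if m.any() else None
        print(n,l,round(d["p"],2),np.round(d["xy"],1),m.sum(),back(n,d["xy"],0.02).round(3), p and [np.round(q,1).tolist() for q in p])
np.savez("m.npz",**rr)
E
```

```text
top thick_roller 0.69 [315.6 210.8] 703 [[ 0.503 -0.086  0.02 ]] [[315.5, 211.0], [40.0, 19.0], 90.0]
top middle_roller 0.67 [152.7 221.1] 709 [[0.477 0.303 0.02 ]] [[155.5, 221.0], [15.5, 50.2], 14.0]
top thin_roller 0.6 [241.4 167.7] 566 [[0.609 0.094 0.02 ]] [[241.5, 169.4], [57.9, 10.4], 81.0]
top open_rest 0.67 [234.2 169.9] 872 [[0.603 0.111 0.02 ]] [[242.2, 171.0], [33.5, 41.2], 83.7]
top long_rest 0.5 [235.2 170.6] 1047 [[0.602 0.109 0.02 ]] [[242.2, 170.1], [34.5, 42.0], 81.9]
top spare_rest 0.62 [394.3 174.2] 877 [[ 0.593 -0.279  0.02 ]] [[394.8, 175.7], [33.6, 28.1], 75.1]
top chock 0.8 [280.5 263.7] 283 [[ 0.376 -0.002  0.02 ]] [[277.5, 264.5], [17.0, 17.0], 90.0]
top chock 0.67 [404.6 235.9] 337 [[ 0.442 -0.297  0.02 ]] [[401.9, 237.6], [15.9, 21.4], 74.1]
top paste_pot 0.85 [231.4 239.8] 583 [[0.433 0.115 0.02 ]] [[231.0, 240.0], [26.0, 26.0], 90.0]
top brass_weight 0.46 [309.7 142.4] 113 [[ 0.673 -0.074  0.02 ]] [[310.0, 141.0], [12.0, 10.0], 90.0]
scene thick_roller 0.91 [296.4 214.4] 497 [[ 0.538 -0.121  0.02 ]] [[298.0, 216.0], [34.0, 16.1], 26.6]
scene middle_rolle
[... 269 characters left out ...]
1.7], 21.0]
scene middle_rest 0.92 [297.5 232.6] 460 [[ 0.471 -0.049  0.02 ]] [[297.7, 231.4], [41.4, 15.9], 19.1]
scene long_rest 0.59 [187.8 298.3] 1009 [[0.455 0.313 0.02 ]] [[190.1, 294.3], [52.2, 33.7], 54.0]
scene spare_rest 0.65 [314.8 194.8] 342 [[ 0.581 -0.253  0.02 ]] [[318.2, 193.7], [31.1, 15.4], 15.5]
scene chock 0.82 [310.5 259.5] 424 [[0.368 0.021 0.02 ]] [[313.2, 257.5], [21.4, 23.3], 30.3]
scene chock 0.64 [359.6 206.1] 279 [[ 0.443 -0.29   0.02 ]] [[361.8, 207.3], [16.1, 19.0], 18.4]
scene chock 0.19 [244.6 202.1] 100 [[ 0.692 -0.068  0.02 ]] [[249.0, 202.5], [13.0, 8.0], 90.0]
scene paste_pot 0.97 [265.2 263.5] 719 [[0.431 0.109 0.02 ]] [[263.0, 262.0], [30.0, 26.0], 90.0]
```

View pics/topA.png

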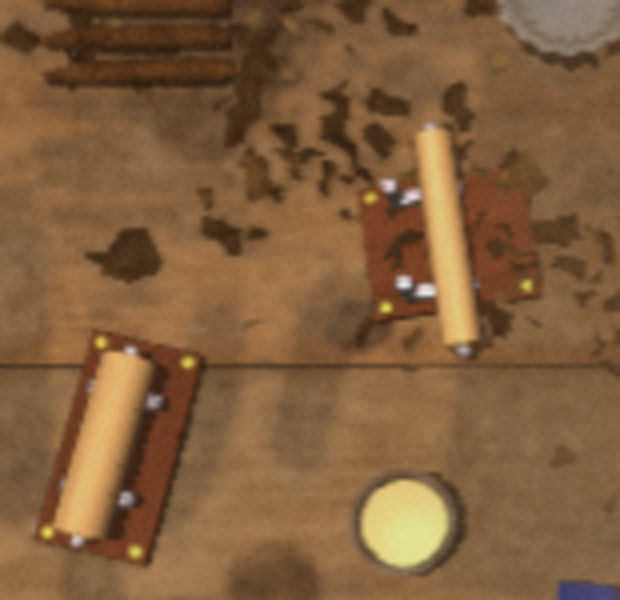

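View pics/topB.png

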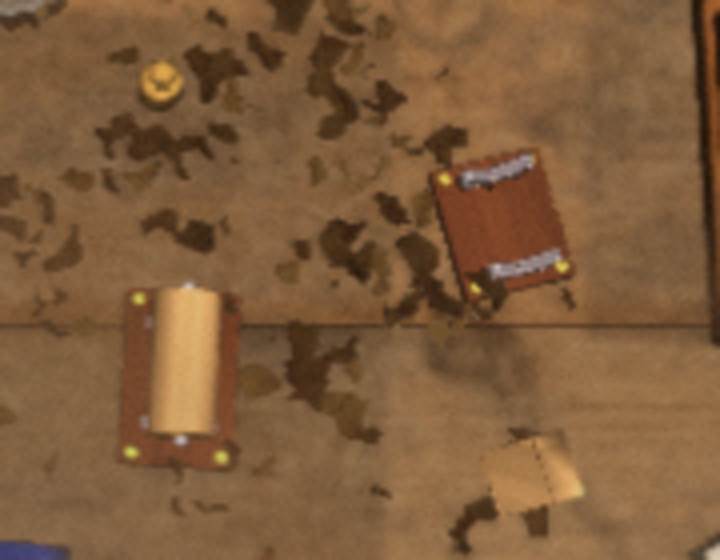

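View pics/sceneA.png

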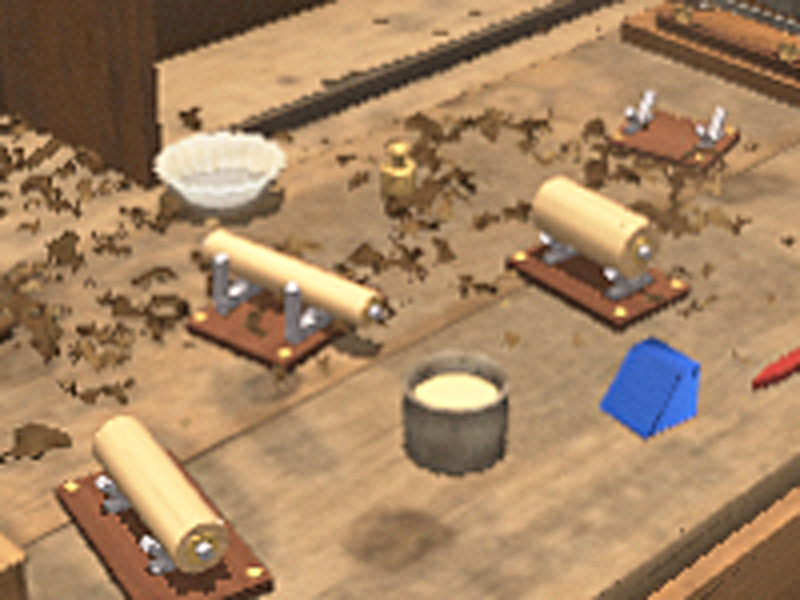

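View pics/sceneB.png

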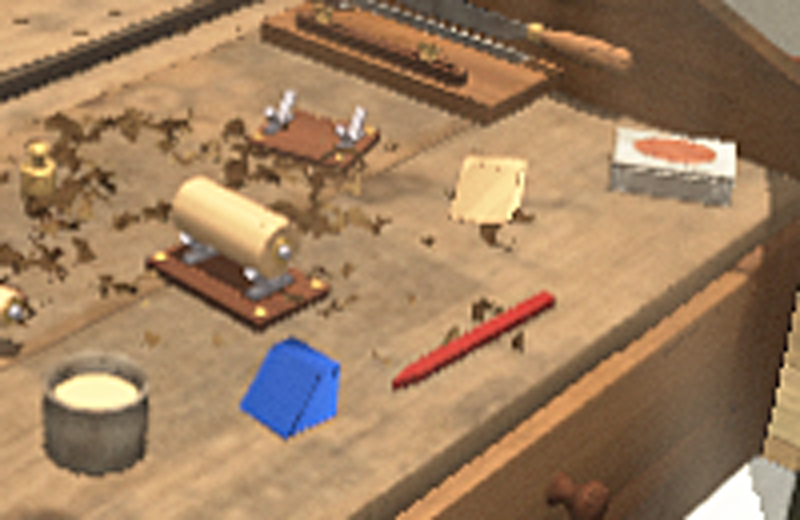

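```bash
python3 - <<'E'
from h import *
im=env.read_camera("top"); im2=env.read_camera("scene")
a=crop(im,385,220,40,36,10); b=crop(im2,340,192,40,36,10)
save("chock",np.hstack([a,b]))
K,D,R,t=cal("scene"); print(-R.T@t)
E
```

```text
[-0.18958094  0.73916737  0.63709774]
```

View pics/chock.png

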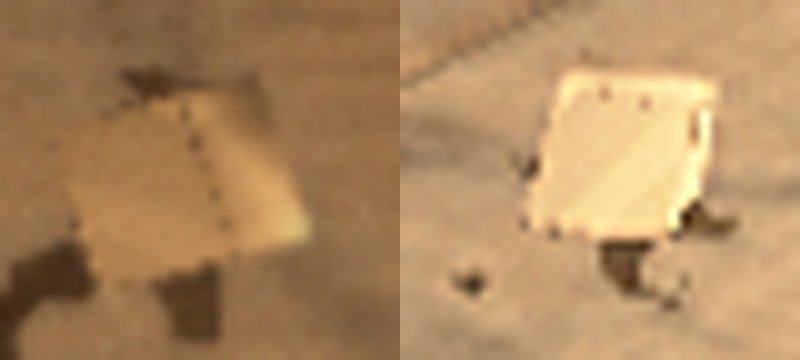

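```bash
cat > fit.py <<'E'
from h import *
from scipy.optimize import least_squares
def up(pts,x0,y0,s=4): return (np.array(pts,float)+.5)/s-.5+[x0,y0]
dims={"long":(132,70),"middle":(108,70),"open":(84,104),"spare":(84,70)}
def corners(p,L,W,z=.01):
    c,s=np.cos(p[2]),np.sin(p[2])
    q=np.array([[L,W],[L,-W],[-L,-W],[-L,W]])/2000   # image top: far-left, far-right, near-right, near-left
    return np.c_[q@np.array([[c,s],[-s,c]])+p[:2],np.full(4,z)]
T={"long":[(95,332),(203,352),(150,563),(37,537)],"open":[(362,195),None,(540,297),(378,318)],
"middle":[(125,290),(240,292),(235,468),(120,462)],"spare":[(432,175),(540,150),(575,270),(470,298)]}
off={"long":(130,110),"open":(130,110),"middle":(270,120),"spare":(270,120)}
S={"long":[(57,488),None,(272,583),None],"open":[None,None,None,(290,368)],
"middle":[(507,262),None,(692,290),(625,328)],"spare":[(608,140),(650,105),(740,130),(690,170)]}
S["open"][0]=(188,322)
def run(n,cams):
    L,W=dims[n]
    obs=[]
    for cam,D,o in (("top",T,off[n]),("scene",S,(150,160))):
        if cam not in cams: continue
        for i,p in enumerate(D[n]):
            if p is not None: obs.append((cam,i,up(p,*o)))
    def f(p):
        C=corners(p,L,W); return np.concatenate([proj(c,C[i])[0]-u for c,i,u in obs])
    p0=back("top",np.mean([up(p,*off[n]) for p in T[n] if p],0),.01)[0]; 
    r=least_squares(f,[p0[0],p0[1],0])
    return r.x,r.fun
if __name__=="__main__":
    for n in dims:
        for cams in (("top",),("scene",),("top","scene")):
            x,e=run(n,cams); print(n,cams,(x[:2]*1000).round(1),np.degrees(x[2]).round(1),"rms px",np.sqrt((e**2).mean()).round(2))
E
python3 fit.py
cat > ch.py <<'E'
from h import *
from scipy.optimize import minimize
V=np.array([[sx*20,y,z] for sx in (-1,1) for y,z in ((0,0),(-24,36),(-42,36),(-42,0))])/1000
def pose(p):
    c,s=np.cos(p[2]),np.sin(p[2]); return V@np.array([[c,s,0],[-s,c,0],[0,0,1]])+[p[0],p[1],0]
def sil(cam,p,S=4):
    u=(proj(cam,pose(p))*S*16).astype(np.int32); m=np.zeros((420*S,560*S),np.uint8)
    cv2.fillConvexPoly(m,cv2.convexHull(u),255,shift=4)
    return cv2.resize(m,(560,420),interpolation=cv2.INTER_AREA)/255.
Z=np.load("m.npz")
ms={}
for k in Z.files:
    if "-chock-" in k:
        m=Z[k]; y,x=np.argwhere(m).mean(0)
        if k.startswith("top") and x>350: ms["top"]=m
        if k.startswith("scene") and x>340: ms["scene"]=m
for cams in (("top",),("scene",),("top","scene")):
    best=None
    for a in np.radians([-60,-30,-10,10,30,60,100,150,200,250]):
        f=lambda p: sum(1-np.minimum(sil(c,p),ms[c]).sum()/np.maximum(sil(c,p),ms[c]).sum() for c in cams)
        r=minimize(f,[.442,-.28,a],method="Nelder-Mead",options=dict(initial_simplex=np.array([[.442,-.28,a],[.462,-.28,a],[.442,-.26,a],[.442,-.28,a+.4]]),xatol=1e-4,fatol=1e-4))
        if best is None or r.fun<best.fun: best=r
        if len(cams)==2: print(np.degrees(a).round(),r.fun.round(3),r.x.round(3))
    print(cams,best.fun.round(3),(best.x[:2]*1e3).round(1),np.degrees(best.x[2]).round(1))
E
python3 ch.py
```

```text
long ('top',) [479.3 288.9] -12.2 rms px 0.54
long ('scene',) [476.2 292.7] -15.0 rms px 0.03
long ('top', 'scene') [478.9 289.9] -13.0 rms px 0.86
middle ('top',) [496.3 -84.9] -2.3 rms px 0.28
middle ('scene',) [491.  -81.3] -2.4 rms px 0.44
middle ('top', 'scene') [495.2 -84.6] -2.2 rms px 0.66
open ('top',) [604.1  91.8] 8.3 rms px 0.86
open ('scene',) [601.7  92.8] 9.0 rms px 0.25
open ('top', 'scene') [603.6  91.8] 8.7 rms px 0.75
spare ('top',) [ 592.2 -285.2] 14.1 rms px 0.83
spare ('scene',) [ 592.7 -282.2] 7.4 rms px 0.96
spare ('top', 'scene') [ 592.8 -284.5] 12.3 rms px 1.15Traceback (most recent call last):
  File "ch.py", line 21, in <module>
    r=minimize(f,[.442,-.28,a],method="Nelder-Mead",options=dict(initial_simplex=np.array([[.442,-.28,a],[.462,-.28,a],[.442,-.26,a],[.442,-.28,a+.4]]),xatol=1e-4,fatol=1e-4))
    res = _minimize_neldermead(fun, x0, args, callback, bounds=bounds,
                               **options)
    fxr = func(xr)
    fx = function(np.copy(x), *(wrapper_args + args))
  File "ch.py", line 20, in <lambda>
    f=lambda p: sum(1-np.minimum(sil(c,p),ms[c]).sum()/np.maximum(sil(c,p),ms[c]).sum() for c in cams)
                ~~~^^^^^^^^^^^^^^^^^^^^^^^^^^^^^^^^^^^^^^^^^^^^^^^^^^^^^^^^^^^^^^^^^^^^^^^^^^^^^^^^^^^
  File "ch.py", line 20, in <genexpr>
    f=lambda p: sum(1-np.minimum(sil(c,p),ms[c]).sum()/np.maximum(sil(c,p),ms[c]).sum() for c in cams)
                                 ~~~^^^^^
  File "ch.py", line 7, in sil
    u=(proj(cam,pose(p))*S*16).astype(np.int32); m=np.zeros((420*S,560*S),np.uint8)
       ~~~~^^^^^^^^^^^^^
  File "h.py", line 12, in proj
    K,D,R,t=cal(n); r,_=cv2.Rodrigues(R)
            ~~~^^^
  File "h.py", line 4, in cal
    c=env.get_calibration(n); K=np.array([[c['fx'],0,c['cx']],[0,c['fy'],c['cy']],[0,0,1.]])
ValueError: time passes only in moves, steps and waits
```

```bash
python3 - <<'E'
s=open('h.py').read().replace("def cal(n):\n","_c={}\ndef cal(n):\n    if n in _c: return _c[n]\n").replace("    return K,np.array(c['D']),np.array(c['R']),np.array(c['t'])","    _c[n]=(K,np.array(c['D']),np.array(c['R']),np.array(c['t'])); return _c[n]")
open('h.py','w').write(s)
E
python3 ch.py
cat > rol.py <<'E'
from h import *
from scipy.optimize import minimize
from ch0 import fitsil
E
cat > roll.py <<'E'
from h import *
from scipy.optimize import minimize
a=np.linspace(0,2*np.pi,24,endpoint=False)
def cyl(p,L,d,z):
    c,s=np.cos(p[2]),np.sin(p[2]); P=[]
    for x in (-L/2,L/2):
        P+= [[x,d/2*np.cos(t),d/2*np.sin(t)] for t in a]
    return (np.array(P)/1000)@np.array([[c,s,0],[-s,c,0],[0,0,1]])+[p[0],p[1],z/1000]
def sil(cam,p,L,d,z,S=4):
    u=(proj(cam,cyl(p,L,d,z))*S*16).astype(np.int32); m=np.zeros((420*S,560*S),np.uint8)
    cv2.fillConvexPoly(m,cv2.convexHull(u),255,shift=4)
    return cv2.resize(m,(560,420),interpolation=cv2.INTER_AREA)/255.
def fit(ms,L,d,z,p0):
    f=lambda p: sum(1-np.minimum(sil(c,p,L,d,z),m).sum()/np.maximum(sil(c,p,L,d,z),m).sum() for c,m in ms.items())
    p0=np.array(p0); sx=np.array([p0,p0+[.015,0,0],p0+[0,.015,0],p0+[0,0,.15]])
    return minimize(f,p0,method="Nelder-Mead",options=dict(initial_simplex=sx,xatol=1e-4,fatol=1e-4))
if __name__=="__main__":
    Z=np.load("m.npz")
    for n,L,d,z,p0 in (("thick",84,40,42,[.50,-.085,-.03]),("middle",108,32,37,[.48,.29,-.22]),("thin",132,24,33,[.605,.09,.15])):
        ms={k.split("-")[0]:Z[k] for k in Z.files if n+"_roller" in k}
        for cc in (["top"],["scene"],["top","scene"]):
            r=fit({c:ms[c] for c in cc},L,d,z,p0); print(n,cc,r.fun.round(3),(r.x[:2]*1e3).round(1),np.degrees(r.x[2]).round(1))
E
python3 roll.py
```

```text
('top',) 0.128 [ 432.  -271.4] 15.0
('scene',) 0.073 [ 430.9 -270.6] 14.4
-60.0 0.447 [ 0.451 -0.274 -0.53 ]
-30.0 0.207 [ 0.432 -0.272  0.255]
-10.0 0.206 [ 0.431 -0.271  0.263]
10.0 0.209 [ 0.431 -0.272  0.26 ]
30.0 0.207 [ 0.432 -0.271  0.259]
60.0 0.364 [ 0.416 -0.3    1.882]
100.0 0.363 [ 0.416 -0.3    1.889]
150.0 0.466 [ 0.444 -0.319  3.411]
200.0 0.531 [ 0.457 -0.311  4.005]
250.0 0.45 [ 0.461 -0.291  4.835]
('top', 'scene') 0.206 [ 431.4 -271.4] 15.1
thick ['top'] 0.089 [498.3 -85.4] -2.1
thick ['scene'] 0.058 [500.8 -84.4] -4.5
thick ['top', 'scene'] 0.169 [499.7 -84.9] -3.6
middle ['top'] 0.087 [476.  290.7] -11.5
middle ['scene'] 0.099 [477.4 290.4] -13.3
middle ['top', 'scene'] 0.197 [476.5 290.7] -12.3
thin ['top'] 0.074 [600.7  91.2] 9.4
thin ['scene'] 0.162 [598.8  93.8] 7.8
thin ['top', 'scene'] 0.286 [600.7  91.6] 9.0
```

```bash
cat > plan.py <<'E'
import sys; from h import *
# usage: plan.py x y z psi (mm, deg) -> turn about tool y, then shifts in tool axes after turning
o=env.get_obs(); p=np.array(o['tool_pos'])*1e3; r=o['tool_rot']
print("t",round(o['time_s'],2),"pos",p.round(1),"rot",np.round(r,2),"w",round(o['grip_width']*1e3,1),"F",np.round(o['force'],1),"q",np.round(o['qpos'],0))
if len(sys.argv)>4:
    x,y,z,ps=map(float,sys.argv[1:5]); a=np.radians(ps); d=np.array([x,y,z])-p
    print("turn y %.1f"%(-(ps-r[2])),"shift x %.1f y %.1f z %.1f"%(np.cos(a)*d[0]+np.sin(a)*d[1],-d[2],-np.sin(a)*d[0]+np.cos(a)*d[1]))
E
python3 plan.py 499.5 -85 150 -93
```

```text
t 1.3 pos [ 289.  -582.2  222.6] rot [-9.000e+01 -1.000e-02 -6.359e+01] w 86.8 F [-0.4 -0.3  0.6] q [64. 18. -4. 83.  1. 79. -3.]
turn y 29.4 shift x -507.6 y 72.6 z 184.1
```

>>> {"fn": "carry_out", "kwargs": {"targets": [[[0,0,0],[0,7.3,0]],[[0,0,0],[0,7.3,0]],[[0,0,0],[0,7.4,0]],[[0,0,0],[0,7.4,0]]], "jaw": 0.9, "squeeze": 15}}

```text
time_s: 1.7
tool_pos: [0.289, -0.5822, 0.2226]
tool_rot: [-90.0, -0.0, -93.3]
force: [0.3, -0.0, 0.7]
grip_width: 0.0786
```

>>> {"fn": "carry_out", "kwargs": {"targets": [[[-42,0,15],[0,0,0]],[[-42,0,15],[0,0,0]],[[-42,0,15],[0,0,0]],[[-42,0,15],[0,0,0]],[[-42,0,15],[0,0,0]],[[-42,0,15],[0,0,0]],[[-42,12,15],[0,0,0]],[[-42,12,15],[0,0,0]],[[-42,12,16],[0,0,0]],[[-42,12,16],[0,0,0]],[[-42,12,16],[0,0,0]],[[-42,12,16],[0,0,0]]]}}

```text
time_s: 2.9
tool_pos: [0.4997, -0.087, 0.1505]
tool_rot: [-89.9, -0.0, -93.0]
force: [0.5, -0.5, 0.0]
grip_width: 0.0785
```

>>> {"fn": "carry_out", "kwargs": {"targets": [[[0,0,0],[0,0,0]]]}}

```text
time_s: 3.0
tool_pos: [0.5002, -0.0807, 0.1494]
tool_rot: [-90.0, 0.2, -92.4]
force: [-0.4, 0.6, 0.1]
grip_width: 0.0782
```

```bash
python3 plan.py 499.5 -85 24 -93; python3 - <<'E'
from h import *
a=env.read_camera("top"); b=env.read_camera("scene")
save("p1",np.hstack([crop(a,250,130,120,130,3),crop(b,220,120,140,130,3)]))
E
```

```text
t 3.0 pos [500.2 -80.7 149.4] rot [-90.05   0.22 -92.38] w 78.2 F [-0.4  0.6  0.1] q [ 31.   5. -25. 108.   2.  68. -88.]
turn y 0.6 shift x 4.3 y 125.4 z -0.4
```

View pics/p1.png

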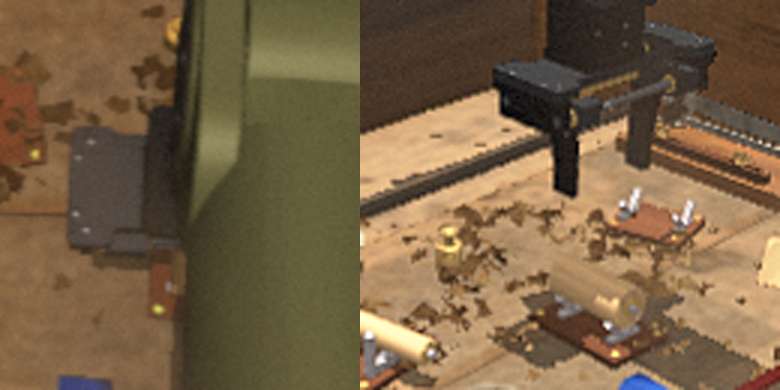

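>>> {"fn": "carry_out", "kwargs": {"targets": [[[-3,10,0],[0,0,0]],[[0,30,0],[0,0,0]],[[0,30,0],[0,0,0]],[[0,26,0],[0,0,0]],[[0,14,0],[0,0,0]],[[0,0,0],[0,0,0]],[[0,0,0],[0,0,0]]]}}

```text
time_s: 3.8
tool_pos: [0.4997, -0.0862, 0.0412]
tool_rot: [-90.0, -0.0, -93.1]
force: [0.9, 0.2, 0.0]
grip_width: 0.078
```

```bash
python3 plan.py 499.5 -85 24 -93;
```

```text
t 3.8 pos [499.7 -86.2  41.2] rot [-8.995e+01 -1.000e-02 -9.306e+01] w 78.0 F [0.9 0.2 0. ] q [ 30.  13. -25. 114.   6.  55. -92.]
turn y -0.1 shift x -1.2 y 17.2 z -0.3
```

>>> {"fn": "carry_out", "kwargs": {"targets": [[[-1,9,0],[0,0,0]],[[0,8,0],[0,0,0]],[[0,0,0],[0,0,0]]]}}

```text
time_s: 4.1
tool_pos: [0.4986, -0.0845, 0.0227]
tool_rot: [-90.1, 0.0, -93.0]
force: [-1.0, 1.0, -0.0]
grip_width: 0.0785
```

>>> {"fn": "carry_out", "kwargs": {"targets": [[[0,0,0],[0,0,0]],[[0,0,0],[0,0,0]],[[0,0,0],[0,0,0]],[[0,0,0],[0,0,0]],[[0,0,0],[0,0,0]],[[0,0,0],[0,0,0]]], "jaw": 0.3, "squeeze": 15}}

```text
time_s: 4.7
tool_pos: [0.4994, -0.0846, 0.0236]
tool_rot: [-90.0, -0.0, -93.0]
force: [0.8, -0.2, 0.3]
grip_width: 0.0398
```

```bash
python3 plan.py 499.5 -85 24 -93;
```

```text
t 4.7 pos [499.4 -84.6  23.6] rot [-8.999e+01 -1.000e-02 -9.300e+01] w 39.8 F [ 0.8 -0.2  0.3] q [ 29.  14. -25. 115.   7.  53. -92.]
turn y 0.0 shift x 0.4 y -0.4 z 0.1
```

>>> {"fn": "carry_out", "kwargs": {"targets": [[[0,-10,0],[0,0,0]],[[0,-30,0],[0,0,0]],[[0,-30,0],[0,0,0]],[[0,-30,0],[0,-3,0]],[[0,0,0],[0,-6,0]],[[0,0,0],[0,-6,0]],[[0,0,0],[0,0,0]]]}}

```text
time_s: 5.4
tool_pos: [0.4994, -0.0846, 0.1243]
tool_rot: [-90.0, -0.0, -78.0]
force: [0.1, 0.8, -1.3]
grip_width: 0.0393
```

```bash
python3 plan.py 592.5 -284.5 124 -77.5; python3 - <<'E'
from h import *
a=env.read_camera("top"); b=env.read_camera("scene")
save("p2",np.hstack([crop(a,250,130,120,130,3),crop(b,220,120,140,130,3)]))
E
```

```text
t 5.4 pos [499.4 -84.6 124.3] rot [-8.997e+01 -3.000e-02 -7.798e+01] w 39.3 F [ 0.1  0.8 -1.3] q [ 32.   7. -26. 110.   3.  64. -74.]
turn y -0.5 shift x 215.4 y 0.3 z 47.6
```

View pics/p2.png

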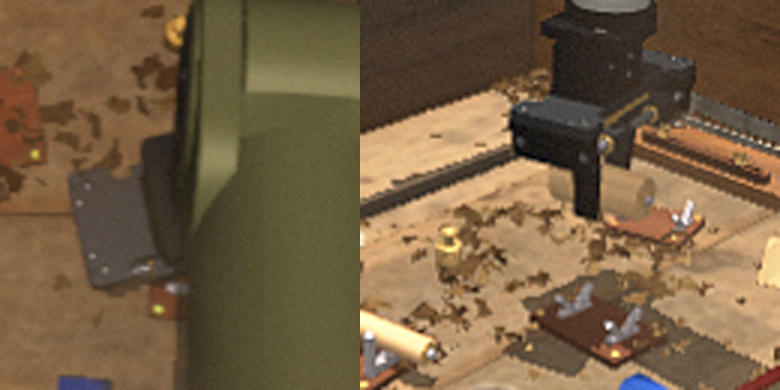

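The thick roller is held level and the middle rest is empty. Next I carry it to the spare rest.

>>> {"fn": "carry_out", "kwargs": {"targets": [[[15,0,3],[0,0,0]],[[36,0,8],[0,0,0]],[[36,0,8],[0,0,0]],[[36,0,8],[0,0,0]],[[36,0,8],[0,0,0]],[[36,0,8],[0,0,0]],[[20,0,5],[0,0,0]],[[0,0,0],[0,0,0]],[[0,0,0],[0,0,0]],[[0,0,0],[0,0,0]]]}}

```text
time_s: 6.5
tool_pos: [0.5908, -0.2838, 0.1232]
tool_rot: [-90.0, 0.1, -78.0]
force: [0.4, 0.1, -1.4]
grip_width: 0.0397
```

```bash
python3 plan.py 592.5 -284.5 24.5 -77.5; python3 - <<'E'
from h import *
a=env.read_camera("top"); b=env.read_camera("scene")
save("p3",np.hstack([crop(a,250,130,160,130,3),crop(b,270,120,100,130,3)]))
save("midE",crop(a,285,185,60,60,10))
E
```

```text
t 6.5 pos [ 590.8 -283.8  123.2] rot [-9.003e+01  6.000e-02 -7.795e+01] w 39.7 F [ 0.4  0.1 -1.4] q [ 38.  24. -19.  89.   8.  69. -60.]
turn y -0.5 shift x 1.1 y 98.7 z 1.5
```

View pics/p3.png

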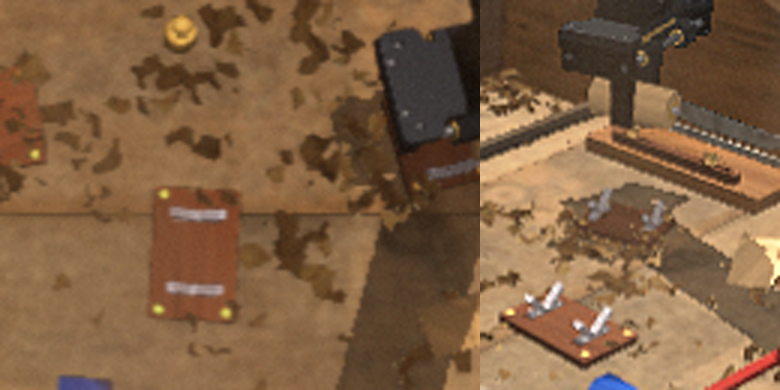

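View pics/midE.png

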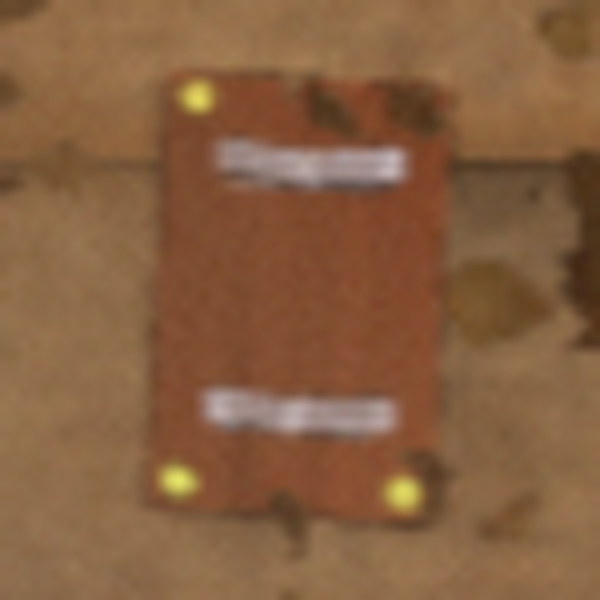

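>>> {"fn": "carry_out", "kwargs": {"targets": [[[1,10,1.5],[0,-0.5,0]],[[0,25,0],[0,0,0]],[[0,25,0],[0,0,0]],[[0,18,0],[0,0,0]],[[0,8,0],[0,0,0]],[[0,4,0],[0,0,0]],[[0,0,0],[0,0,0]],[[0,0,0],[0,0,0]]]}}

```text
time_s: 7.4
tool_pos: [0.5935, -0.2858, 0.0347]
tool_rot: [-89.9, -0.1, -77.5]
force: [-0.6, 0.1, -1.2]
grip_width: 0.0398
```

```bash
python3 plan.py 592.5 -284.5 24 -77.5; python3 - <<'E'
from fit import *
T["middle"]=[((x+.5)/10*4-.5,(y+.5)/10*4-.5) for x,y in [(165,72),(457,78),(430,522),(148,505)]]; off["middle"]=(285,185)
for c in (("top",),("top","scene")):
    x,e=run("middle",c); print(x.round(4),np.degrees(x[2]),e.round(2))
a=env.read_camera("top"); b=env.read_camera("scene")
save("p4",np.hstack([crop(a,350,130,100,130,3),crop(b,270,140,120,130,3)]))
E
```

```text
t 7.4 pos [ 593.5 -285.8   34.7] rot [-8.992e+01 -7.000e-02 -7.749e+01] w 39.8 F [-0.6  0.1 -1.2] q [ 38.  29. -19.  93.  10.  60. -61.]
turn y 0.0 shift x -1.5 y 10.7 z -0.7
[ 0.4966 -0.0847 -0.0558] -3.197652124535701 [ 0.18 -0.57 -0.46  0.41  0.56  0.05 -0.28  0.1 ]
[ 0.4953 -0.0846 -0.0504] -2.8862125000951657 [ 0.01  0.01 -0.62  0.84  0.64  0.51 -0.21  0.72 -0.54 -0.69  0.25 -1.14
 -1.13 -1.34]
```

View pics/p4.png

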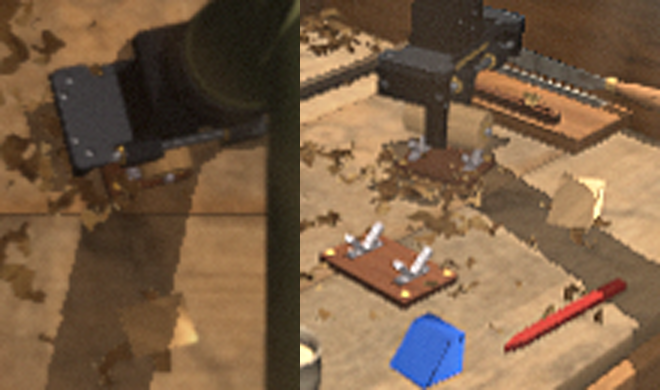

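>>> {"fn": "carry_out", "kwargs": {"targets": [[[-1,4,0],[0,0,0]],[[0,4,0],[0,0,0]],[[0,2,0],[0,0,0]],[[0,0,0],[0,0,0]],[[0,0,0],[0,0,0]]]}}

```text
time_s: 8.0
tool_pos: [0.5924, -0.2845, 0.0245]
tool_rot: [-90.0, -0.0, -77.5]
force: [-2.7, 2.2, 4.9]
grip_width: 0.0392
```

```bash
python3 plan.py 592.5 -284.5 24 -77.5
```

```text
t 8.0 pos [ 592.4 -284.5   24.5] rot [-9.002e+01 -2.000e-02 -7.747e+01] w 39.2 F [-2.7  2.2  4.9] q [ 38.  29. -18.  93.  10.  59. -61.]
turn y 0.0 shift x 0.0 y 0.5 z 0.0
```

>>> {"fn": "carry_out", "kwargs": {"targets": [[[0,0,0],[0,0,0]],[[0,0,0],[0,0,0]],[[0,0,0],[0,0,0]],[[0,-15,0],[0,0,0]],[[0,-30,0],[0,0,0]],[[0,-40,0],[0,0,0]],[[0,-25,0],[0,-7,0]],[[0,-10,0],[0,-8,0]],[[0,0,0],[0,-8,0]],[[0,0,0],[0,-8,0]],[[0,0,0],[0,-8,0]],[[0,0,0],[0,-8,0]]], "jaw": 0.8}}

```text
time_s: 9.2
tool_pos: [0.5927, -0.2847, 0.1449]
tool_rot: [-90.0, -0.1, -30.2]
force: [0.5, 1.0, -0.6]
grip_width: 0.0698
```

>>> {"fn": "carry_out", "kwargs": {"targets": [[[0,0,0],[0,-8,0]],[[0,0,0],[0,-8,0]],[[0,0,0],[0,-8,0]],[[0,0,0],[0,-8,0]],[[0,0,0],[0,-8,0]],[[0,0,0],[0,-8,0]],[[0,0,0],[0,-8,0]],[[0,0,0],[0,-8,0]],[[0,0,0],[0,-8,0]],[[0,0,0],[0,-8,0]],[[0,0,0],[0,-8,0]],[[0,0,0],[0,-8,0]]]}}

```text
time_s: 10.4
tool_pos: [0.5926, -0.2849, 0.1447]
tool_rot: [-90.1, 0.0, 65.8]
force: [-0.2, -0.2, -0.1]
grip_width: 0.0694
```

>>> {"fn": "carry_out", "kwargs": {"targets": [[[0,0,0],[0,-8,0]],[[0,0,0],[0,-4,0]],[[0,0,0],[0,0,0]]]}}

```text
time_s: 10.7
tool_pos: [0.5926, -0.2849, 0.1445]
tool_rot: [-90.0, 0.0, 77.5]
force: [-0.4, 0.2, -0.2]
grip_width: 0.0698
```

```bash
python3 plan.py 476.5 290.7 150 77.5; python3 - <<'E'
from h import *
a=env.read_camera("top"); b=env.read_camera("scene")
save("p5",np.hstack([crop(a,350,130,100,130,3),crop(b,270,140,120,130,3)]))
E
```

```text
t 10.7 pos [ 592.6 -284.9  144.5] rot [-9.005e+01  2.000e-02  7.748e+01] w 69.8 F [-0.4  0.2 -0.2] q [ 57.  29. -46.  86.  21.  74.  86.]
turn y -0.0 shift x 536.8 y -5.5 z 237.9
```

View pics/p5.png

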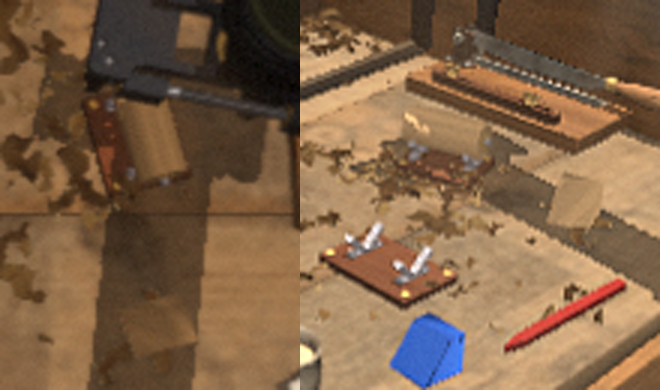

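>>> {"fn": "carry_out", "kwargs": {"targets": [[[20,0,9],[0,0,0]],[[38,0,17],[0,0,0]],[[38,0,17],[0,0,0]],[[38,0,17],[0,0,0]],[[38,0,17],[0,0,0]],[[38,0,17],[0,0,0]],[[38,0,17],[0,0,0]],[[38,0,17],[0,0,0]],[[38,0,17],[0,0,0]],[[38,0,17],[0,0,0]],[[38,0,17],[0,0,0]],[[38,0,17],[0,0,0]]]}}

```text
time_s: 12.0
tool_pos: [0.4956, 0.1869, 0.1441]
tool_rot: [-90.1, 0.0, 77.4]
force: [1.4, 0.7, -0.5]
grip_width: 0.0698
```

>>> {"fn": "carry_out", "kwargs": {"targets": [[[38,0,17],[0,0,0]],[[38,0,17],[0,0,0]],[[23,0,8],[0,0,0]],[[0,0,0],[0,0,0]],[[0,0,0],[0,0,0]],[[0,0,0],[0,0,0]]]}}

```text
time_s: 12.6
tool_pos: [0.4769, 0.2897, 0.1434]
tool_rot: [-90.0, 0.1, 77.4]
force: [0.3, -1.0, -0.0]
grip_width: 0.0697
```

```bash
python3 plan.py 476.5 290.7 18 77.5; python3 - <<'E'
from h import *
import roll, fit
a=env.read_camera("top"); b=env.read_camera("scene")
save("p6",np.hstack([crop(a,330,130,100,130,3),crop(b,130,140,140,130,3)]))
r=env.outline_of("top","thick_roller")
for d in r[:2]:
    m=d["mask"]; q=roll.fit({"top":m},84,40,42,[.592,-.285,.2]); print(d["p"],q.fun,q.x)
q0=env.outline_of("scene","middle_roller")
for d in q0[:1]:
    q=roll.fit({"scene":d["mask"]},108,32,37,[.48,.29,-.22]); print(d["p"],q.fun,q.x)
E
```

```text
t 12.6 pos [476.9 289.7 143.4] rot [-9.003e+01  7.000e-02  7.736e+01] w 69.7 F [ 0.3 -1.  -0. ] q [ 17.  20. -61. 101.  19.  70.  29.]
turn y -0.1 shift x 0.9 y 125.4 z 0.7
0.64 0.08416629809818643 [ 0.59276304 -0.28501853  0.20961822]
0.61 0.08516496474306057 [ 0.47679832  0.29098673 -0.23438896]
```

View pics/p6.png

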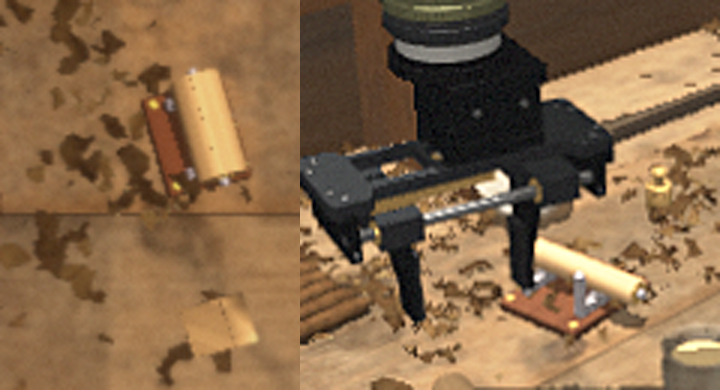

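>>> {"fn": "carry_out", "kwargs": {"targets": [[[1,10,0],[0,0,0]],[[0,30,0],[0,0,0]],[[0,35,0],[0,0,0]],[[0,26,0],[0,0,0]],[[0,10,0],[0,0,0]],[[0,0,0],[0,0,0]],[[0,0,0],[0,0,0]]]}}

```text
time_s: 13.5
tool_pos: [0.477, 0.2928, 0.0334]
tool_rot: [-90.0, -0.1, 77.5]
force: [0.2, 0.7, -0.0]
grip_width: 0.0696
```

```bash
python3 plan.py 476.5 290.7 18.5 77.5
```

```text
t 13.5 pos [477.  292.8  33.4] rot [-9.004e+01 -6.000e-02  7.750e+01] w 69.6 F [ 0.2  0.7 -0. ] q [ 12.  28. -56. 106.  27.  60.  23.]
turn y 0.0 shift x -2.1 y 14.9 z 0.1
```

>>> {"fn": "carry_out", "kwargs": {"targets": [[[-2,8,0],[0,0,0]],[[0,7,0],[0,0,0]],[[0,0,0],[0,0,0]],[[0,0,0],[0,0,0]]]}}

```text
time_s: 13.9
tool_pos: [0.4761, 0.2901, 0.0175]
tool_rot: [-90.0, 0.0, 77.5]
force: [0.2, 0.3, 0.0]
grip_width: 0.0697
```

>>> {"fn": "carry_out", "kwargs": {"targets": [[[0,0,0],[0,0,0]],[[0,0,0],[0,0,0]],[[0,0,0],[0,0,0]],[[0,0,0],[0,0,0]],[[0,0,0],[0,0,0]],[[0,0,0],[0,0,0]]], "jaw": 0.2}}

```text
time_s: 14.5
tool_pos: [0.4764, 0.2916, 0.0179]
tool_rot: [-90.0, -0.1, 77.5]
force: [0.4, 1.2, -0.2]
grip_width: 0.0314
```

```bash
python3 plan.py 476.5 290.7 18.5 77.5
```

```text
t 14.5 pos [476.4 291.6  17.9] rot [-90.03  -0.15  77.52] w 31.4 F [ 0.4  1.2 -0.2] q [ 11.  29. -55. 107.  28.  58.  22.]
turn y 0.0 shift x -0.8 y -0.6 z -0.3
```

>>> {"fn": "carry_out", "kwargs": {"targets": [[[0,-10,0],[0,0,0]],[[0,-30,0],[0,0,0]],[[0,-40,0],[0,0,0]],[[0,-30,0],[0,-4.5,0]],[[0,-10,0],[0,-5,0]],[[0,0,0],[0,0,0]],[[0,0,0],[0,0,0]]]}}

```text
time_s: 15.2
tool_pos: [0.4758, 0.2896, 0.1372]
tool_rot: [-90.0, 0.1, 86.9]
force: [0.0, 0.9, -1.0]
grip_width: 0.0314
```

```bash
python3 plan.py 496.3 -84.7 137 87
```

```text
t 15.2 pos [475.8 289.6 137.2] rot [-8.997e+01  6.000e-02  8.686e+01] w 31.4 F [ 0.   0.9 -1. ] q [ 19.  21. -63. 101.  20.  70.  37.]
turn y -0.1 shift x -372.7 y 0.2 z -40.0
```

>>> {"fn": "carry_out", "kwargs": {"targets": [[[-15,0,-2],[0,0,0]],[[-30,0,-4],[0,0,0]],[[-40,0,-4],[0,0,0]],[[-40,0,-4],[0,0,0]],[[-40,0,-4],[0,0,0]],[[-40,0,-4],[0,0,0]],[[-40,0,-4],[0,0,0]],[[-40,0,-4],[0,0,0]],[[-40,0,-4],[0,0,0]],[[-30,0,-4],[0,0,0]],[[-18,0,-2],[0,0,0]],[[0,0,0],[0,0,0]]]}}

```text
time_s: 16.4
tool_pos: [0.4957, -0.0869, 0.1365]
tool_rot: [-89.9, -0.0, 86.7]
force: [-0.1, -0.7, -0.4]
grip_width: 0.0317
```

>>> {"fn": "carry_out", "kwargs": {"targets": [[[0,0,0],[0,0,0]],[[0,0,0],[0,0,0]]]}}

```text
time_s: 16.6
tool_pos: [0.4964, -0.082, 0.1373]
tool_rot: [-90.0, -0.0, 87.2]
force: [-0.6, -0.7, -0.6]
grip_width: 0.0314
```

```bash
python3 plan.py 496.3 -84.7 19 87; python3 - <<'E'
from h import *
a=env.read_camera("top"); b=env.read_camera("scene")
save("p7",np.hstack([crop(a,230,130,130,130,3),crop(b,220,140,130,130,3)]))
save("longE",crop(a,130,185,60,70,8))
E
```

```text
t 16.6 pos [496.4 -82.  137.3] rot [-8.997e+01 -5.000e-02  8.716e+01] w 31.4 F [-0.6 -0.7 -0.6] q [ 61.  10. -59. 108.   9.  67.  86.]
turn y 0.2 shift x -2.7 y 118.3 z -0.0
```

View pics/p7.png

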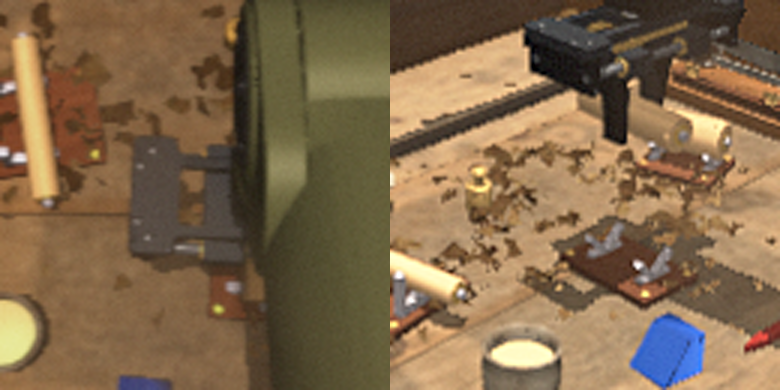

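View pics/longE.png

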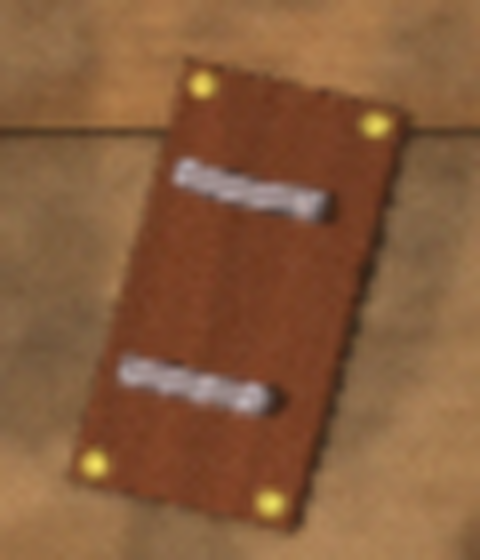

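>>> {"fn": "carry_out", "kwargs": {"targets": [[[0,10,0],[0,0,0]],[[0,25,0],[0,0,0]],[[0,30,0],[0,0,0]],[[0,25,0],[0,0,0]],[[0,12,0],[0,0,0]],[[0,0,0],[0,0,0]],[[0,0,0],[0,0,0]]]}}

```text
time_s: 17.4
tool_pos: [0.4971, -0.0839, 0.0361]
tool_rot: [-90.0, -0.0, 87.0]
force: [0.4, -0.7, -0.7]
grip_width: 0.0318
```

```bash
python3 plan.py 496.3 -84.7 19 87; python3 - <<'E'
from fit import *
T["long"]=[((x+.5)/8*4-.5,(y+.5)/8*4-.5) for x,y in [(187,62),(408,105),(297,530),(75,480)]]; off["long"]=(130,185)
for c in (("top",),("top","scene")):
    x,e=run("long",c); print(x.round(4),np.degrees(x[2]),e.round(2))
E
```

```text
t 17.4 pos [497.1 -83.9  36.1] rot [-9.005e+01 -1.000e-02  8.704e+01] w 31.8 F [ 0.4 -0.7 -0.7] q [ 56.  19. -55. 114.  19.  56.  79.]
turn y 0.0 shift x -0.8 y 17.1 z 0.8
[ 0.4787  0.2892 -0.2114] -12.110816508793995 [-0.14 -0.53  0.2   0.05  0.37  0.17 -0.43  0.29]
[ 0.4784  0.2902 -0.2267] -12.988369145298137 [-0.06 -0.53  0.17  0.48 -0.5   0.43 -1.18  0.11 -0.42 -0.36  1.03 -1.72]
```

>>> {"fn": "carry_out", "kwargs": {"targets": [[[-1,7,0.8],[0,0,0]],[[0,6,0],[0,0,0]],[[0,4,0],[0,0,0]],[[0,0,0],[0,0,0]],[[0,0,0],[0,0,0]]]}}

```text
time_s: 17.9
tool_pos: [0.4957, -0.0853, 0.0185]
tool_rot: [-90.0, 0.0, 87.0]
force: [-0.5, 0.0, -0.9]
grip_width: 0.0316
```

```bash
python3 plan.py 496.3 -84.7 18.5 87
```

```text
t 17.9 pos [495.7 -85.3  18.5] rot [-9.000e+01  1.000e-02  8.701e+01] w 31.6 F [-0.5  0.  -0.9] q [ 55.  21. -54. 115.  21.  55.  77.]
turn y 0.0 shift x 0.6 y 0.0 z -0.6
```

>>> {"fn": "carry_out", "kwargs": {"targets": [[[0,0.7,0],[0,0,0]],[[0,0,0],[0,0,0]],[[0,0,0],[0,0,0]]]}}

```text
time_s: 18.2
tool_pos: [0.4959, -0.085, 0.0181]
tool_rot: [-90.0, -0.0, 87.0]
force: [-0.5, 2.0, 3.0]
grip_width: 0.0315
```

>>> {"fn": "carry_out", "kwargs": {"targets": [[[0,0,0],[0,0,0]],[[0,0,0],[0,0,0]],[[0,0,0],[0,0,0]],[[0,0,0],[0,0,0]],[[0,-15,0],[0,0,0]],[[0,-35,0],[0,0,0]],[[0,-40,0],[0,0,0]],[[0,-30,0],[0,-6,0]],[[0,0,0],[0,-6,0]],[[0,0,0],[0,0,0]]], "jaw": 0.7}}

```text
time_s: 19.2
tool_pos: [0.4965, -0.0855, 0.1397]
tool_rot: [-90.1, 0.1, 99.0]
force: [0.1, 0.2, -0.5]
grip_width: 0.0611
```

```bash
python3 plan.py 600.7 91.5 138 99; python3 - <<'E'
from h import *
import roll
b=env.read_camera("scene"); save("p8",crop(b,220,140,130,130,4))
for d in env.outline_of("scene","middle_roller")[:2]:
    q=roll.fit({"scene":d["mask"]},108,32,37,[.497,-.085,-.05]); print(d["p"],q.fun,q.x)
E
```

```text
t 19.2 pos [496.5 -85.5 139.7] rot [-90.12   0.13  99.02] w 61.1 F [ 0.1  0.2 -0.5] q [ 64.  10. -61. 108.  10.  67.  98.]
turn y 0.0 shift x 158.5 y 1.7 z -130.6
0.81 0.060850330555233256 [ 0.49406155 -0.08246398 -0.09619219]
```

View pics/p8.png

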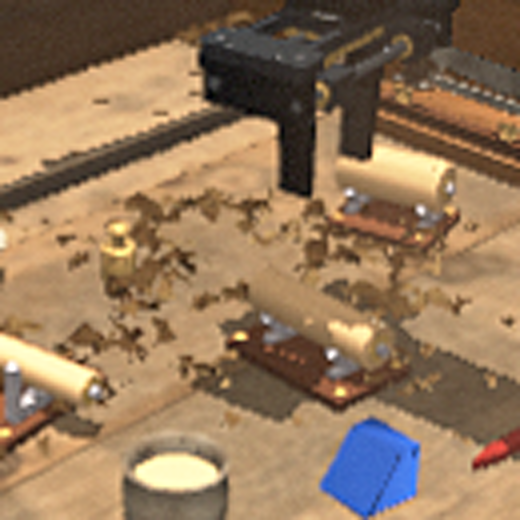

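>>> {"fn": "carry_out", "kwargs": {"targets": [[[20,0,-17],[0,0,0]],[[33,0,-27],[0,0,0]],[[33,0,-27],[0,0,0]],[[33,0,-27],[0,0,0]],[[25,0,-21],[0,0,0]],[[14.5,0,-11.6],[0,0,0]],[[0,0,0],[0,0,0]],[[0,0,0],[0,0,0]],[[0,0,0],[0,0,0]]]}}

```text
time_s: 20.2
tool_pos: [0.5993, 0.09, 0.1372]
tool_rot: [-89.9, 0.1, 98.9]
force: [1.1, 0.4, -0.1]
grip_width: 0.0609
```

```bash
python3 plan.py 600.7 91.5 16 99; python3 - <<'E'
from h import *
import roll
b=env.read_camera("scene"); a=env.read_camera("top");save("p9",np.hstack([crop(a,200,110,150,150,3),crop(b,180,130,100,150,3)]))
for c in ("scene","top"):
  for d in env.outline_of(c,"middle_roller")[:2]:
    q=roll.fit({c:d["mask"]},108,32,37,[.497,-.085,-.05]); print(c,d["p"],q.fun,q.x)
E
```

```text
t 20.2 pos [599.3  90.  137.2] rot [-8.991e+01  6.000e-02  9.888e+01] w 60.9 F [ 1.1  0.4 -0.1] q [ 34.  27. -58.  94.  24.  72.  70.]
turn y -0.1 shift x 1.3 y 121.2 z -1.6
scene 0.62 0.06466780855759402 [ 0.49468343 -0.08400226 -0.09442494]
```

View pics/p9.png

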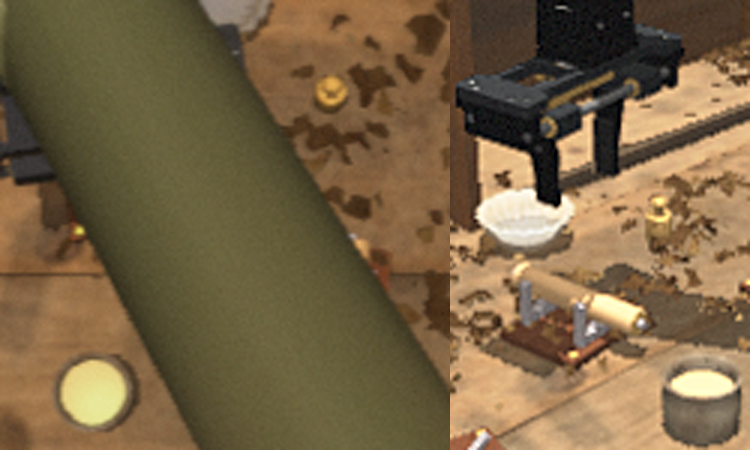

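>>> {"fn": "carry_out", "kwargs": {"targets": [[[1,10,-1],[0,0,0]],[[0,25,0],[0,0,0]],[[0,30,0],[0,0,0]],[[0,25,0],[0,0,0]],[[0,12,0],[0,0,0]],[[0,0,0],[0,0,0]],[[0,0,0],[0,0,0]],[[0,0,0],[0,0,0]]]}}

```text
time_s: 21.2
tool_pos: [0.6018, 0.0932, 0.0373]
tool_rot: [-90.1, 0.0, 99.0]
force: [-0.7, -0.1, -0.5]
grip_width: 0.0612
```

```bash
python3 plan.py 600.7 91.5 16 99
```

```text
t 21.2 pos [601.8  93.2  37.3] rot [-9.014e+01  1.000e-02  9.900e+01] w 61.2 F [-0.7 -0.1 -0.5] q [ 31.  33. -54.  99.  30.  63.  66.]
turn y -0.0 shift x -1.5 y 21.3 z 1.3
```

>>> {"fn": "carry_out", "kwargs": {"targets": [[[-1,9,0.8],[0,0,0]],[[0,8,0],[0,0,0]],[[0,4,0],[0,0,0]],[[0,0,0],[0,0,0]],[[0,0,0],[0,0,0]]]}}

```text
time_s: 21.7
tool_pos: [0.5999, 0.0918, 0.0147]
tool_rot: [-90.0, -0.0, 99.0]
force: [-0.0, 0.1, -0.5]
grip_width: 0.0609
```

>>> {"fn": "carry_out", "kwargs": {"targets": [[[0,0,0],[0,0,0]],[[0,0,0],[0,0,0]],[[0,0,0],[0,0,0]],[[0,0,0],[0,0,0]],[[0,0,0],[0,0,0]],[[0,0,0],[0,0,0]]], "jaw": 0.12}}

```text
time_s: 22.3
tool_pos: [0.5999, 0.0928, 0.015]
tool_rot: [-90.0, -0.1, 99.0]
force: [-0.2, 0.5, 0.4]
grip_width: 0.0236
```

```bash
python3 plan.py 600.7 91.5 16 99
```

```text
t 22.3 pos [599.9  92.8  15. ] rot [-9.002e+01 -8.000e-02  9.902e+01] w 23.6 F [-0.2  0.5  0.4] q [ 30.  35. -53. 100.  31.  61.  66.]
turn y 0.0 shift x -1.4 y -1.0 z -0.6
```

>>> {"fn": "carry_out", "kwargs": {"targets": [[[0,-10,0],[0,0,0]],[[0,-30,0],[0,0,0]],[[0,-40,0],[0,0,0]],[[0,-30,0],[0,6,0]],[[0,-10,0],[0,8,0]],[[0,0,0],[0,7.4,0]],[[0,0,0],[0,0,0]],[[0,0,0],[0,0,0]]]}}

```text
time_s: 23.1
tool_pos: [0.5999, 0.0914, 0.1349]
tool_rot: [-90.0, 0.0, 77.8]
force: [0.8, -0.5, -0.1]
grip_width: 0.0236
```

```bash
python3 plan.py 478.6 289.7 135 77.6
```

```text
t 23.1 pos [599.9  91.4 134.9] rot [-9.000e+01  5.000e-02  7.778e+01] w 23.6 F [ 0.8 -0.5 -0.1] q [ 32.  25. -54.  94.  22.  71.  51.]
turn y 0.2 shift x 167.6 y -0.1 z 161.0
```

>>> {"fn": "carry_out", "kwargs": {"targets": [[[10,0,10],[0,0.2,0]],[[24,0,23],[0,0,0]],[[24,0,23],[0,0,0]],[[24,0,23],[0,0,0]],[[24,0,23],[0,0,0]],[[24,0,23],[0,0,0]],[[24,0,23],[0,0,0]],[[13,0,13],[0,0,0]],[[0,0,0],[0,0,0]],[[0,0,0],[0,0,0]],[[0,0,0],[0,0,0]]]}}

```text
time_s: 24.2
tool_pos: [0.4799, 0.2885, 0.1345]
tool_rot: [-90.0, 0.1, 77.3]
force: [0.2, 0.5, 0.6]
grip_width: 0.0236
```

```bash
python3 plan.py 478.6 289.7 13.5 77.6; python3 - <<'E'
from h import *
import roll
b=env.read_camera("scene"); a=env.read_camera("top");save("p10",np.hstack([crop(a,130,110,150,150,3),crop(b,130,130,120,150,3)]))
save("openE",crop(a,210,140,70,60,10))
for c in ("scene","top"):
  for d in env.outline_of(c,"middle_roller")[:2]:
    q=roll.fit({c:d["mask"]},108,32,37,[.497,-.085,-.05]); print(c,d["p"],q.fun,q.x)
E
```

```text
t 24.2 pos [479.9 288.5 134.5] rot [-9.000e+01  6.000e-02  7.733e+01] w 23.6 F [0.2 0.5 0.6] q [ 16.  21. -59. 101.  19.  69.  29.]
turn y -0.3 shift x 0.9 y 121.0 z 1.5
scene 0.76 0.11514527749188497 [ 0.49349961 -0.08126402 -0.03138522]
top 0.58 0.07635213669162355 [ 0.49478719 -0.08606168 -0.06297044]
top 0.3 1.0 [ 0.497 -0.085 -0.05 ]
```

View pics/p10.png

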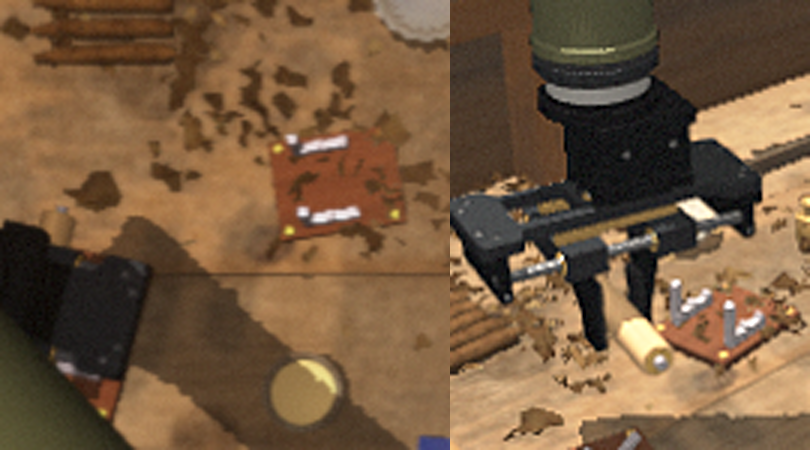

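View pics/openE.png

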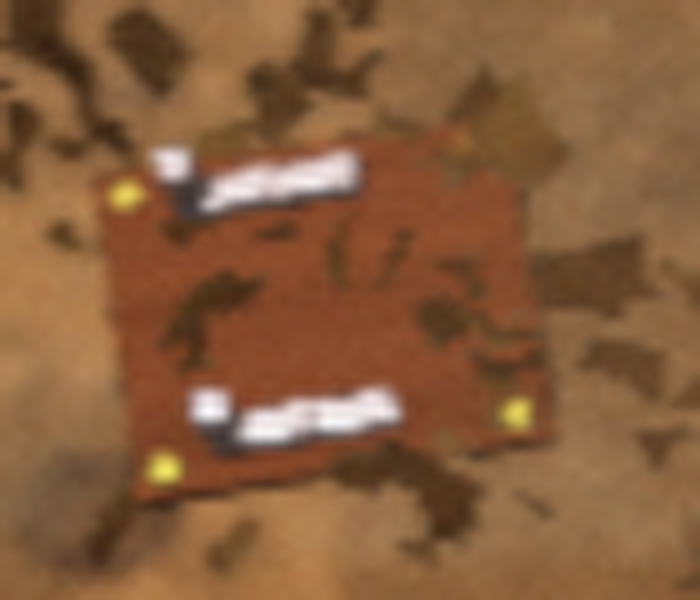

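>>> {"fn": "carry_out", "kwargs": {"targets": [[[0,10,0.8],[0,0,0]],[[0,25,0],[0,0,0]],[[0,30,0],[0,0,0]],[[0,25,0],[0,0,0]],[[0,12,0],[0,0,0]],[[0,0,0],[0,0,0]],[[0,0,0],[0,0,0]],[[0,0,0],[0,0,0]]]}}

```text
time_s: 25.2
tool_pos: [0.4795, 0.2907, 0.0342]
tool_rot: [-90.1, -0.1, 77.4]
force: [-0.2, 1.2, -0.5]
grip_width: 0.0234
```

```bash
python3 plan.py 478.6 289.7 13.5 77.6; python3 - <<'E'
from fit import *
T["open"]=[None if p is None else ((p[0]+.5)/10*4-.5,(p[1]+.5)/10*4-.5) for p in [(100,178),None,(553,440),(138,500)]]; off["open"]=(210,140)
for c in (("top",),("top","scene")):
    x,e=run("open",c); print(x.round(4),np.degrees(x[2]),e.round(2))
    # where stops/bars tops should project
    c_,s_=np.cos(x[2]),np.sin(x[2]); R=np.array([[c_,-s_],[s_,c_]])
    for q in ([30,28,50],[-30,28,50],[30,-14,20],[-30,-14,20]):
        w=R@np.array(q[:2])/1e3+x[:2]; u=proj("top",[*w,q[2]/1e3])[0]; print(q,((u-[210,140]+.5)*10).round())
E
```

```text
t 25.2 pos [479.5 290.7  34.2] rot [-9.011e+01 -9.000e-02  7.740e+01] w 23.4 F [-0.2  1.2 -0.5] q [ 12.  28. -55. 106.  26.  60.  24.]
turn y -0.2 shift x -1.2 y 20.7 z 0.6
[0.6049 0.0927 0.1454] 8.32952703534709 [-0.47 -0.51  0.51  0.25 -0.05  0.24]
[30, 28, 50] [178. 162.]
[-30, 28, 50] [210. 407.]
[30, -14, 20] [363. 172.]
[-30, -14, 20] [396. 409.]
[0.6041 0.0924 0.1535] 8.792175545715802 [-0.47 -0.03  0.74  0.38  0.23  0.7  -0.28 -0.16 -0.81 -0.72]
[30, 28, 50] [178. 167.]
[-30, 28, 50] [212. 411.]
[30, -14, 20] [363. 175.]
[-30, -14, 20] [398. 411.]
```

>>> {"fn": "carry_out", "kwargs": {"targets": [[[-0.8,9,0.6],[0,-0.2,0]],[[0,7,0],[0,0,0]],[[0,3.5,0],[0,0,0]],[[0,0,0],[0,0,0]],[[0,0,0],[0,0,0]],[[0,0,0],[0,0,0]]]}}

```text
time_s: 25.8
tool_pos: [0.4784, 0.2906, 0.0138]
tool_rot: [-90.1, -0.1, 77.6]
force: [1.9, 4.6, 1.7]
grip_width: 0.0236
```

```bash
python3 plan.py 478.6 289.7 13.5 77.6
```

```text
t 25.8 pos [478.4 290.6  13.8] rot [-90.06  -0.15  77.61] w 23.6 F [1.9 4.6 1.7] q [ 11.  29. -54. 107.  27.  58.  23.]
turn y 0.0 shift x -0.8 y 0.3 z -0.4
```

>>> {"fn": "carry_out", "kwargs": {"targets": [[[0.5,0.6,0],[0,0,0]],[[0,0,0],[0,0,0]],[[0,0,0],[0,0,0]]]}}

```text
time_s: 26.1
tool_pos: [0.4784, 0.2907, 0.0135]
tool_rot: [-90.1, -0.1, 77.6]
force: [0.9, 3.8, 5.2]
grip_width: 0.0232
```

>>> {"fn": "carry_out", "kwargs": {"targets": [[[0,0,0],[0,0,0]],[[0,0,0],[0,0,0]],[[0,0,0],[0,0,0]],[[0,0,0],[0,0,0]],[[0,-15,0],[0,0,0]],[[0,-35,0],[0,0,0]],[[0,-40,0],[0,0,0]],[[0,-35,0],[0,0,0]],[[0,-10,0],[0,0,0]],[[0,0,0],[0,0,0]]], "jaw": 0.55}}

```text
time_s: 27.1
tool_pos: [0.4789, 0.2904, 0.15]
tool_rot: [-90.2, -0.1, 77.6]
force: [0.0, -1.3, -0.7]
grip_width: 0.0478
```

```bash
python3 plan.py 592.8 -285 148 102; python3 - <<'E'
from h import *
import roll
b=env.read_camera("scene"); save("p11",crop(b,130,190,120,130,4))
for c in ("scene",):
  for d in env.outline_of(c,"thin_roller")[:2]:
    q=roll.fit({c:d["mask"]},132,24,31,[.479,.290,-.21]); print(c,d["p"],q.fun,q.x)
E
```

```text
t 27.1 pos [478.9 290.4 150. ] rot [-9.020e+01 -9.000e-02  7.759e+01] w 47.8 F [ 0.  -1.3 -0.7] q [ 17.  20. -60. 100.  18.  71.  30.]
turn y -24.4 shift x -586.5 y 2.0 z 8.2
scene 0.85 0.07514536448799392 [ 0.48016061  0.29011956 -0.23467949]
```

View pics/p11.png

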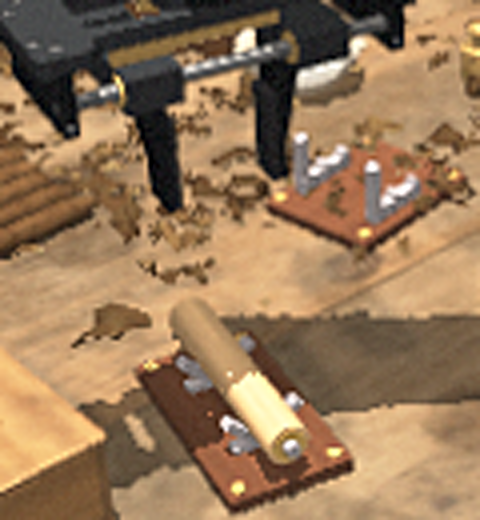

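>>> {"fn": "carry_out", "kwargs": {"targets": [[[0,0,0],[0,-8,0]],[[0,0,0],[0,-8.2,0]],[[0,0,0],[0,-8.2,0]],[[-20,0,0],[0,0,0]],[[-40,0,0],[0,0,0]],[[-40,0,0],[0,0,0]],[[-40,0,0],[0,0,0]],[[-40,0,0],[0,0,0]],[[-40,0,0],[0,0,0]],[[-40,0,0],[0,0,0]],[[-40,0,0],[0,0,0]],[[-40,0,0],[0,0,0]]], "jaw": 0.85}}

```text
time_s: 28.4
tool_pos: [0.5473, -0.0445, 0.1459]
tool_rot: [-89.8, -0.1, 102.0]
force: [1.5, -0.6, -0.7]
grip_width: 0.074
```

>>> {"fn": "carry_out", "kwargs": {"targets": [[[-40,0,0],[0,0,0]],[[-40,0,2],[0,0,0]],[[-40,0,2],[0,0,0]],[[-40,0,2],[0,0,0]],[[-40,0,2],[0,0,0]],[[-30,0,0],[0,0,0]],[[-16,0,0],[0,0,0]],[[0,0,0],[0,0,0]],[[0,0,0],[0,0,0]],[[0,0,0],[0,0,0]]]}}

```text
time_s: 29.4
tool_pos: [0.5921, -0.282, 0.1477]
tool_rot: [-90.0, -0.1, 102.2]
force: [0.4, -0.5, 0.5]
grip_width: 0.0742
```

```bash
python3 plan.py 592.8 -285 24 102; python3 - <<'E'
from h import *
import roll
b=env.read_camera("scene");a=env.read_camera("top"); save("p12",np.hstack([crop(a,130,110,170,150,3),crop(b,270,130,90,150,3)]))
for c in ("top",):
  for d in env.outline_of(c,"thin_roller")[:2]:
    q=roll.fit({c:d["mask"]},132,24,31,[.479,.290,-.21]); print(c,d["p"],q.fun,q.x)
E
```

```text
t 29.4 pos [ 592.1 -282.   147.7] rot [-8.9990e+01 -6.0000e-02  1.0221e+02] w 74.2 F [ 0.4 -0.5  0.5] q [ 62.  31. -54.  86.  26.  76. 108.]
turn y 0.2 shift x -3.1 y 123.7 z -0.0
top 0.82 0.12388969156354035 [ 0.47937436  0.2898458  -0.22751702]
```

View pics/p12.png

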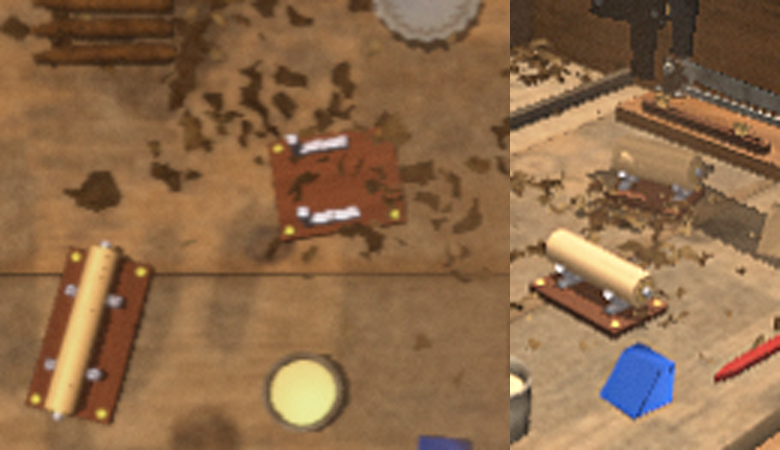

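Thin and middle rollers lie in their own rests. Now the thick one.

>>> {"fn": "carry_out", "kwargs": {"targets": [[[-2,10,0],[0,0.2,0]],[[0,25,0],[0,0,0]],[[0,30,0],[0,0,0]],[[0,25,0],[0,0,0]],[[0,12,0],[0,0,0]],[[0,0,0],[0,0,0]],[[0,0,0],[0,0,0]],[[0,0,0],[0,0,0]]]}}

```text
time_s: 30.35
tool_pos: [0.5935, -0.2872, 0.0474]
tool_rot: [-90.1, 0.1, 101.8]
force: [0.2, 0.4, 0.7]
grip_width: 0.0742
```

```bash
python3 plan.py 592.8 -285 24 102
```

```text
t 30.35 pos [ 593.5 -287.2   47.4] rot [-9.0120e+01  9.0000e-02  1.0181e+02] w 74.2 F [0.2 0.4 0.7] q [ 60.  37. -50.  91.  30.  66. 105.]
turn y -0.2 shift x 2.3 y 23.4 z 0.2
```

>>> {"fn": "carry_out", "kwargs": {"targets": [[[2,9,0],[0,-0.2,0]],[[0,9,0],[0,0,0]],[[0,5,0],[0,0,0]],[[0,0,0],[0,0,0]],[[0,0,0],[0,0,0]]]}}

```text
time_s: 30.85
tool_pos: [0.5918, -0.285, 0.0225]
tool_rot: [-90.0, -0.0, 102.0]
force: [0.4, -0.3, 0.2]
grip_width: 0.0738
```

>>> {"fn": "carry_out", "kwargs": {"targets": [[[0,0,0],[0,0,0]],[[0,0,0],[0,0,0]],[[0,0,0],[0,0,0]],[[0,0,0],[0,0,0]],[[0,0,0],[0,0,0]],[[0,0,0],[0,0,0]]], "jaw": 0.3}}

```text
time_s: 31.45
tool_pos: [0.5919, -0.2843, 0.0228]
tool_rot: [-90.0, -0.0, 102.0]
force: [-0.1, 1.5, 1.9]
grip_width: 0.0399
```

```bash
python3 plan.py 592.8 -285 24 102
```

```text
t 31.45 pos [ 591.9 -284.3   22.8] rot [-8.9990e+01 -5.0000e-02  1.0204e+02] w 39.9 F [-0.1  1.5  1.9] q [ 60.  38. -49.  92.  31.  64. 104.]
turn y 0.0 shift x -0.9 y -1.2 z -0.8
```

>>> {"fn": "carry_out", "kwargs": {"targets": [[[0,-10,0],[0,0,0]],[[0,-30,0],[0,0,0]],[[0,-40,0],[0,0,0]],[[0,-30,0],[0,3.5,0]],[[0,-10,0],[0,0,0]],[[0,0,0],[0,0,0]],[[0,0,0],[0,0,0]]]}}

```text
time_s: 32.15
tool_pos: [0.591, -0.2852, 0.1413]
tool_rot: [-89.9, -0.0, 98.5]
force: [0.3, -0.5, -1.2]
grip_width: 0.0395
```

```bash
python3 plan.py 604.1 92.4 143 98.5
```

```text
t 32.15 pos [ 591.  -285.2  141.3] rot [-8.989e+01 -3.000e-02  9.854e+01] w 39.5 F [ 0.3 -0.5 -1.2] q [ 62.  31. -53.  87.  25.  75. 105.]
turn y 0.0 shift x 371.5 y -1.7 z -68.8
```

>>> {"fn": "carry_out", "kwargs": {"targets": [[[12,0,-2],[0,0,0]],[[30,0,-6],[0,0,0]],[[38,0,-7],[0,0,0]],[[38,0,-7],[0,0,0]],[[38,0,-7],[0,0,0]],[[38,0,-7],[0,0,0]],[[38,0,-7],[0,0,0]],[[38,0,-7],[0,0,0]],[[38,0,-7],[0,0,0]],[[30,0,-6],[0,0,0]],[[21,0,-4],[0,0,0]],[[12,0,-2],[0,0,0]]]}}

```text
time_s: 33.35
tool_pos: [0.6035, 0.0957, 0.1414]
tool_rot: [-89.9, -0.1, 98.8]
force: [0.2, 0.6, -0.5]
grip_width: 0.0395
```

>>> {"fn": "carry_out", "kwargs": {"targets": [[[0,0,0],[0,0,0]],[[0,0,0],[0,0,0]],[[0,0,0],[0,0,0]]]}}

```text
time_s: 33.65
tool_pos: [0.6054, 0.0899, 0.1422]
tool_rot: [-89.9, 0.1, 98.4]
force: [-1.6, -0.2, -1.1]
grip_width: 0.0397
```

```bash
python3 plan.py 604.1 92.4 24 98.5
```

```text
t 33.65 pos [605.4  89.9 142.2] rot [-8.995e+01  6.000e-02  9.835e+01] w 39.7 F [-1.6 -0.2 -1.1] q [ 34.  27. -58.  93.  24.  73.  70.]
turn y -0.1 shift x 2.6 y 118.2 z 0.9
```

>>> {"fn": "carry_out", "kwargs": {"targets": [[[0,10,0.5],[0,0,0]],[[0,25,0],[0,0,0]],[[0,25,0],[0,0,0]],[[0,15,0],[0,0,0]],[[0,5,0],[0,0,0]],[[0,0,0],[0,0,0]],[[0,0,0],[0,0,0]],[[0,0,0],[0,0,0]]]}}

```text
time_s: 34.45
tool_pos: [0.6057, 0.0923, 0.064]
tool_rot: [-90.1, 0.0, 98.5]
force: [-0.1, -0.4, -1.5]
grip_width: 0.0399
```

```bash
python3 plan.py 604.1 92.4 24 98.5; python3 - <<'E'
from h import *
b=env.read_camera("scene");a=env.read_camera("top"); save("p13",np.hstack([crop(a,190,110,110,110,3),crop(b,170,170,120,110,3)]))
E
```

```text
t 34.45 pos [605.7  92.3  64. ] rot [-9.012e+01  1.000e-02  9.850e+01] w 39.9 F [-0.1 -0.4 -1.5] q [ 32.  32. -55.  97.  28.  66.  67.]
turn y -0.0 shift x 0.4 y 40.0 z 1.6
```

View pics/p13.png

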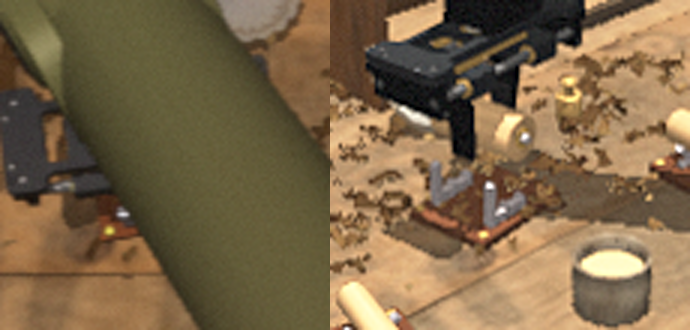

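Roller is level above the open rest, clear of the stops; lowering.

>>> {"fn": "carry_out", "kwargs": {"targets": [[[0,8,1.5],[0,0,0]],[[0,12,0],[0,0,0]],[[0,10,0],[0,0,0]],[[0,5,0],[0,0,0]],[[0,3,0],[0,0,0]],[[0,1.5,0],[0,0,0]],[[0,0,0],[0,0,0]],[[0,0,0],[0,0,0]]]}}

```text
time_s: 35.35
tool_pos: [0.6036, 0.0919, 0.0236]
tool_rot: [-90.0, 0.0, 98.5]
force: [0.1, 0.3, 0.0]
grip_width: 0.0396
```

```bash
python3 plan.py 604.1 92.4 23.5 98.5
```

```text
t 35.35 pos [603.6  91.9  23.6] rot [-90.04   0.    98.51] w 39.6 F [0.1 0.3 0. ] q [ 30.  34. -53.  99.  31.  62.  65.]
turn y 0.0 shift x 0.4 y 0.1 z -0.5
```

>>> {"fn": "carry_out", "kwargs": {"targets": [[[0.3,0.7,0],[0,0,0]],[[0,0,0],[0,0,0]],[[0,0,0],[0,0,0]]]}}

```text
time_s: 35.65
tool_pos: [0.6035, 0.0921, 0.0228]
tool_rot: [-90.0, 0.0, 98.5]
force: [0.4, 0.2, -0.2]
grip_width: 0.0396
```

>>> {"fn": "carry_out", "kwargs": {"targets": [[[0,0,0],[0,0,0]],[[0,0,0],[0,0,0]],[[0,0,0],[0,0,0]],[[0,0,0],[0,0,0]],[[0,-15,0],[0,0,0]],[[0,-35,0],[0,0,0]],[[0,-40,0],[0,0,0]],[[0,-30,0],[0,0,0]],[[0,0,0],[0,8,0]],[[0,0,0],[0,8.4,0]],[[0,0,0],[0,8.4,0]],[[0,0,0],[0,8.4,0]]], "jaw": 0.75}}

```text
time_s: 36.85
tool_pos: [0.6035, 0.0924, 0.1439]
tool_rot: [-90.1, -0.0, 65.0]
force: [0.2, 0.8, 0.3]
grip_width: 0.0652
```

>>> {"fn": "carry_out", "kwargs": {"targets": [[[0,0,0],[0,8.4,0]],[[0,0,0],[0,8.4,0]],[[0,0,0],[0,8.4,0]],[[0,0,0],[0,8.4,0]],[[0,0,0],[0,8.4,0]],[[0,0,0],[0,8.3,0]],[[0,0,0],[0,0,0]]]}}

```text
time_s: 37.55
tool_pos: [0.6035, 0.0926, 0.1438]
tool_rot: [-90.0, -0.1, 15.0]
force: [0.1, 0.4, -0.4]
grip_width: 0.065
```

```bash
python3 plan.py 439.5 -301.3 140 15; python3 - <<'E'
from h import *
b=env.read_camera("scene");a=env.read_camera("top"); save("p14",np.hstack([crop(a,190,110,110,110,3),crop(b,170,170,120,110,3)]))
import roll
for c in ("scene",):
  for d in env.outline_of(c,"thick_roller")[:2]:
    q=roll.fit({c:d["mask"]},84,40,42,[.604,.092,.15]); print(c,d["p"],q.fun,q.x)
E
```

```text
t 37.55 pos [603.5  92.6 143.8] rot [-9.003e+01 -8.000e-02  1.502e+01] w 65.0 F [ 0.1  0.4 -0.4] q [ 23.  22. -43.  94.  15.  71.  -7.]
turn y 0.0 shift x -260.3 y 3.8 z -338.0
scene 0.88 0.10453589233739669 [0.60331459 0.09478341 0.13788818]
```

View pics/p14.png

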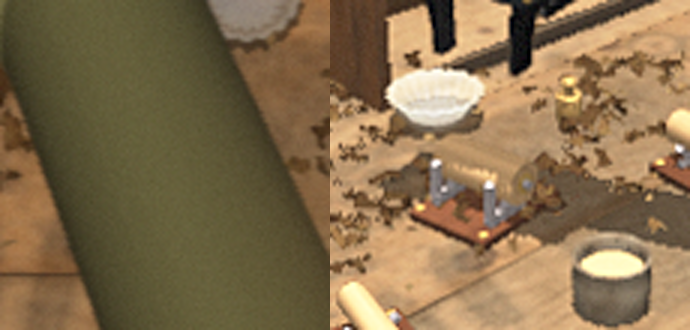

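>>> {"fn": "carry_out", "kwargs": {"targets": [[[-12,0,-16],[0,0,0]],[[-24,0,-31],[0,0,0]],[[-26,0,-34],[0,0,0]],[[-26,0,-34],[0,0,0]],[[-26,0,-34],[0,0,0]],[[-26,0,-34],[0,0,0]],[[-26,0,-34],[0,0,0]],[[-26,0,-34],[0,0,0]],[[-26,0,-34],[0,0,0]],[[-24,0,-31],[0,0,0]],[[-18,0,-22],[0,0,0]],[[0,0,0],[0,0,0]]]}}

```text
time_s: 38.9
tool_pos: [0.4368, -0.3067, 0.1425]
tool_rot: [-90.1, 0.1, 14.7]
force: [-0.3, 0.0, -0.5]
grip_width: 0.0653
```

>>> {"fn": "carry_out", "kwargs": {"targets": [[[0,0,0],[0,0,0]],[[0,0,0],[0,0,0]],[[0,0,0],[0,0,0]]]}}

```text
time_s: 39.2
tool_pos: [0.4406, -0.3001, 0.1427]
tool_rot: [-90.0, -0.0, 15.2]
force: [0.6, 0.9, -0.9]
grip_width: 0.0654
```

```bash
python3 plan.py 439.5 -301.3 18 15; python3 - <<'E'
from h import *
b=env.read_camera("scene");a=env.read_camera("top"); save("p15",np.hstack([crop(a,190,110,110,150,3),crop(b,300,120,110,150,3)]))
import roll
for c in ("scene","top"):
  for d in env.outline_of(c,"thick_roller")[:2]:
    q=roll.fit({c:d["mask"]},84,40,42,[.604,.092,.15]); print(c,d["p"],q.fun,q.x)
E
```

```text
t 39.2 pos [ 440.6 -300.1  142.7] rot [-8.999e+01 -2.000e-02  1.520e+01] w 65.4 F [ 0.6  0.9 -0.9] q [ 59.   9. -31. 105.   5.  67.  42.]
turn y 0.2 shift x -1.3 y 124.7 z -0.9
scene 0.91 0.09201644176646384 [0.60215778 0.09274953 0.1335408 ]
top 0.83 0.07176808660606171 [0.60155559 0.09029248 0.17893443]
```

View pics/p15.png

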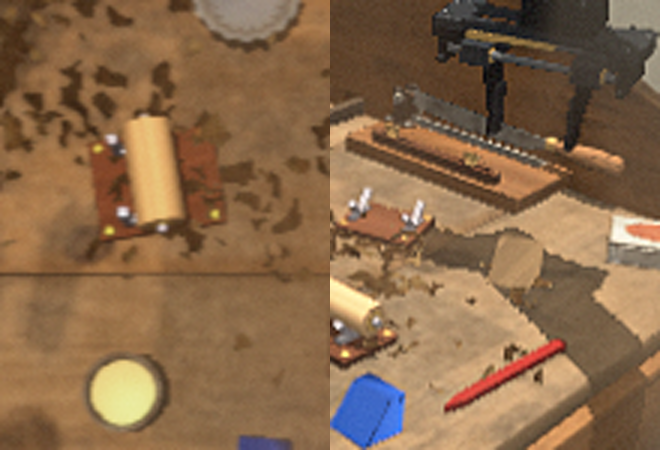

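>>> {"fn": "carry_out", "kwargs": {"targets": [[[0,10,0],[0,0.1,0]],[[0,25,0],[0,0,0]],[[0,30,0],[0,0,0]],[[0,25,0],[0,0,0]],[[0,10,0],[0,0,0]],[[0,0,0],[0,0,0]],[[0,0,0],[0,0,0]],[[0,0,0],[0,0,0]]]}}

```text
time_s: 40.2
tool_pos: [0.4407, -0.3023, 0.0439]
tool_rot: [-90.1, -0.1, 14.9]
force: [-0.4, 0.2, -0.2]
grip_width: 0.0649
```

```bash
python3 plan.py 439.5 -301.3 8.5 15; python3 - <<'E'
from h import *
b=env.read_camera("scene");a=env.read_camera("top"); save("p16",np.hstack([crop(a,360,180,90,90,4),crop(b,310,140,100,90,4)]))
E
```

```text
t 40.2 pos [ 440.7 -302.3   43.9] rot [-9.012e+01 -8.000e-02  1.490e+01] w 64.9 F [-0.4  0.2 -0.2] q [ 58.  16. -30. 110.  10.  56.  39.]
turn y -0.1 shift x -0.9 y 35.4 z 1.3
```

View pics/p16.png

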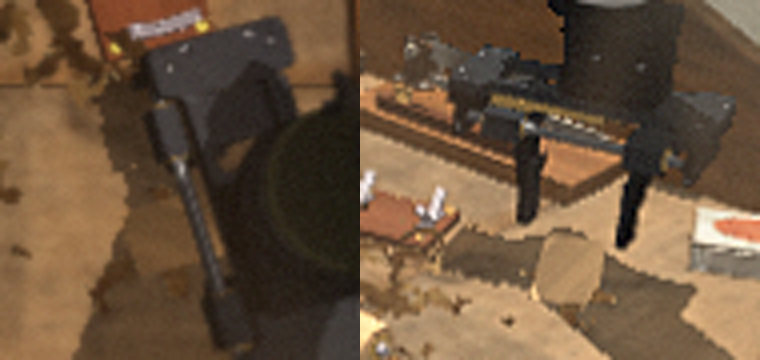

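>>> {"fn": "carry_out", "kwargs": {"targets": [[[-1,10,1],[0,0,0]],[[0,12,0],[0,0,0]],[[0,9,0],[0,0,0]],[[0,4,0],[0,0,0]],[[0,0,0],[0,0,0]],[[0,0,0],[0,0,0]]]}}

```text
time_s: 40.9
tool_pos: [0.4385, -0.301, 0.0075]
tool_rot: [-90.0, -0.0, 14.9]
force: [-0.2, -0.0, 0.4]
grip_width: 0.0656
```

>>> {"fn": "carry_out", "kwargs": {"targets": [[[0,0,0],[0,0,0]],[[0,0,0],[0,0,0]],[[0,0,0],[0,0,0]],[[0,0,0],[0,0,0]],[[0,0,0],[0,0,0]],[[0,0,0],[0,0,0]]], "jaw": 0.3}}

```text
time_s: 41.5
tool_pos: [0.4386, -0.3011, 0.0078]
tool_rot: [-90.0, -0.0, 14.9]
force: [-0.4, -0.3, 1.6]
grip_width: 0.0397
```

```bash
python3 plan.py 439.5 -301.3 8.5 15
```

```text
t 41.5 pos [ 438.6 -301.1    7.8] rot [-9.002e+01 -1.000e-02  1.490e+01] w 39.7 F [-0.4 -0.3  1.6] q [ 57.  19. -29. 112.  11.  52.  37.]
turn y -0.1 shift x 0.9 y -0.7 z -0.4
```

>>> {"fn": "carry_out", "kwargs": {"targets": [[[0,-10,0],[0,0,0]],[[0,-30,0],[0,0,0]],[[0,-40,0],[0,0,0]],[[0,-30,0],[0,6.4,0]],[[0,-10,0],[0,0,0]],[[0,0,0],[0,0,0]],[[0,0,0],[0,0,0]]]}}

```text
time_s: 42.2
tool_pos: [0.4376, -0.3006, 0.1264]
tool_rot: [-89.9, 0.1, 8.6]
force: [-1.7, -0.4, -1.1]
grip_width: 0.0402
```

```bash
python3 plan.py 613.3 34.1 128 8.5; python3 - <<'E'
from h import *
import roll
b=env.read_camera("scene");a=env.read_camera("top")
def draw(im,c,p,L,d,z,x0,y0,w,h,s):
    o=crop(im,x0,y0,w,h,s).copy()
    u=cv2.convexHull(((proj(c,roll.cyl(p,L,d,z))-[x0,y0]+.5)*s).astype(np.int32)); cv2.polylines(o,[u],True,(0,255,255),1); return o
save("p17",np.hstack([draw(a,"top",[.6046,.0925,np.radians(8.5)],84,40,42,215,140,60,60,6),draw(b,"scene",[.6046,.0925,np.radians(8.5)],84,40,42,190,200,60,60,6)]))
E
```

```text
t 42.2 pos [ 437.6 -300.6  126.4] rot [-8.994e+01  8.000e-02  8.580e+00] w 40.2 F [-1.7 -0.4 -1.1] q [ 59.  10. -30. 106.   5.  65.  36.]
turn y 0.1 shift x 223.3 y -1.6 z 305.0
```

View pics/p17.png

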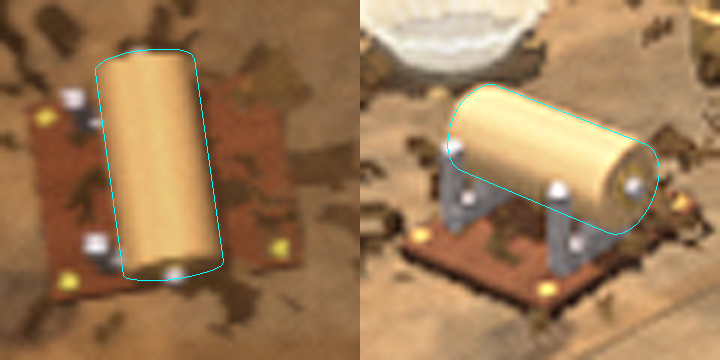

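>>> {"fn": "carry_out", "kwargs": {"targets": [[[11,0,15],[0,0.1,0]],[[20,0,27],[0,0,0]],[[23,0,32],[0,0,0]],[[23,0,32],[0,0,0]],[[23,0,32],[0,0,0]],[[23,0,32],[0,0,0]],[[23,0,32],[0,0,0]],[[23,0,32],[0,0,0]],[[23,0,30],[0,0,0]],[[20,0,26],[0,0,0]],[[11,0,15],[0,0,0]],[[0,0,0],[0,0,0]]]}}

```text
time_s: 43.5
tool_pos: [0.614, 0.0377, 0.1258]
tool_rot: [-89.8, 0.1, 8.8]
force: [0.4, -0.1, -0.6]
grip_width: 0.0398
```

>>> {"fn": "carry_out", "kwargs": {"targets": [[[0,0,0],[0,0,0]],[[0,0,0],[0,0,0]],[[0,0,0],[0,0,0]]]}}

```text
time_s: 43.8
tool_pos: [0.614, 0.0314, 0.1271]
tool_rot: [-90.1, 0.1, 8.3]
force: [0.5, -0.6, 0.4]
grip_width: 0.0402
```

```bash
python3 plan.py 613.3 34.1 18.5 8.5; python3 - <<'E'
from h import *
b=env.read_camera("scene");a=env.read_camera("top"); save("p18",np.hstack([crop(a,200,120,100,90,4),crop(b,180,140,100,90,4)]))
E
```

```text
t 43.8 pos [614.   31.4 127.1] rot [-9.005e+01  5.000e-02  8.270e+00] w 40.2 F [ 0.5 -0.6  0.4] q [ 27.  23. -40.  94.  16.  69.  -8.]
turn y -0.2 shift x -0.3 y 108.6 z 2.8
```

View pics/p18.png

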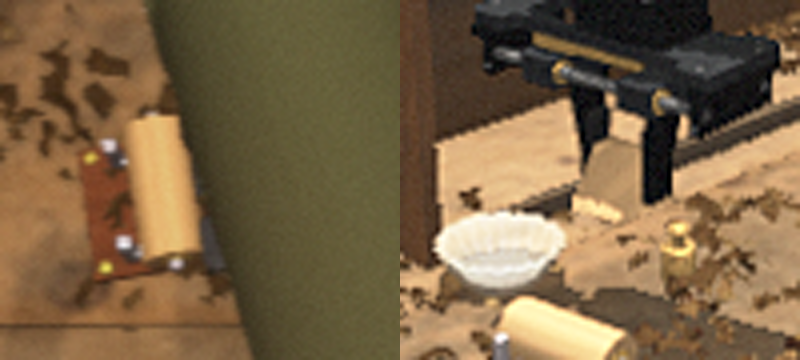

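>>> {"fn": "carry_out", "kwargs": {"targets": [[[0,10,0],[0,0,0]],[[0,25,0],[0,0,0]],[[0,25,0],[0,0,0]],[[0,20,0],[0,0,0]],[[0,10,0],[0,0,0]],[[0,4,0],[0,0,0]],[[0,0,0],[0,0,0]],[[0,0,0],[0,0,0]],[[0,0,0],[0,0,0]]]}}

```text
time_s: 44.8
tool_pos: [0.6153, 0.0334, 0.0347]
tool_rot: [-90.0, -0.1, 8.4]
force: [1.1, -0.4, 0.1]
grip_width: 0.0396
```

```bash
python3 plan.py 613.3 34.1 18.5 8.5; python3 - <<'E'
from h import *
b=env.read_camera("scene");a=env.read_camera("top"); save("p19",np.hstack([crop(a,200,120,100,90,4),crop(b,180,160,100,90,4)]))
E
```

```text
t 44.8 pos [615.3  33.4  34.7] rot [-90.03  -0.11   8.4 ] w 39.6 F [ 1.1 -0.4  0.1] q [ 25.  28. -38.  98.  20.  60. -12.]
turn y -0.1 shift x -1.9 y 16.2 z 1.0
```

View pics/p19.png

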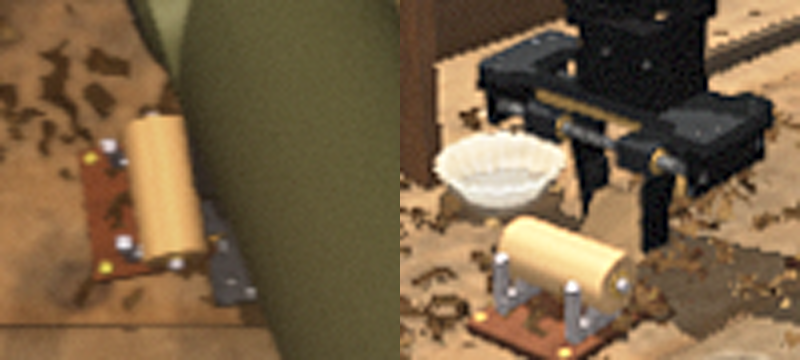

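>>> {"fn": "carry_out", "kwargs": {"targets": [[[-1.5,7,0],[0,0,0]],[[0,5,0],[0,0,0]],[[0,3,0],[0,0,0]],[[0,1,0],[0,0,0]],[[0,0,0],[0,0,0]],[[0,0,0],[0,0,0]]]}}

```text
time_s: 45.5
tool_pos: [0.6127, 0.033, 0.0176]
tool_rot: [-90.0, 0.0, 8.4]
force: [-1.9, -0.4, 2.7]
grip_width: 0.0398
```

```bash
python3 plan.py 613.3 34.1 18 8.5
```

```text
t 45.5 pos [612.7  33.   17.6] rot [-9.002e+01  4.000e-02  8.400e+00] w 39.8 F [-1.9 -0.4  2.7] q [ 25.  29. -38.  99.  21.  59. -12.]
turn y -0.1 shift x 0.7 y -0.4 z 1.0
```

>>> {"fn": "carry_out", "kwargs": {"targets": [[[0,-0.2,2],[0,0,0]],[[0,0,4],[0,0,0]],[[0,0,4],[0,0,0]],[[0,0,4],[0,0,0]],[[0,0,3],[0,0,0]],[[0,0,2],[0,0,0]],[[0,0,1],[0,0,0]],[[0,0,0],[0,0,0]],[[0,0,0],[0,0,0]]]}}

```text
time_s: 46.4
tool_pos: [0.61, 0.0532, 0.0178]
tool_rot: [-90.0, -0.0, 8.4]
force: [-0.2, 0.4, 0.3]
grip_width: 0.04
```

```bash
python3 plan.py 610.1 55.5 18 8.5; python3 - <<'E'
from h import *
b=env.read_camera("scene");a=env.read_camera("top"); save("p20",np.hstack([crop(a,200,120,100,90,4),crop(b,180,160,100,90,4)]))
E
```

```text
t 46.4 pos [610.   53.2  17.8] rot [-89.98  -0.     8.4 ] w 40.0 F [-0.2  0.4  0.3] q [ 23.  29. -38. 100.  21.  58. -14.]
turn y -0.1 shift x 0.4 y -0.2 z 2.2
```

View pics/p20.png

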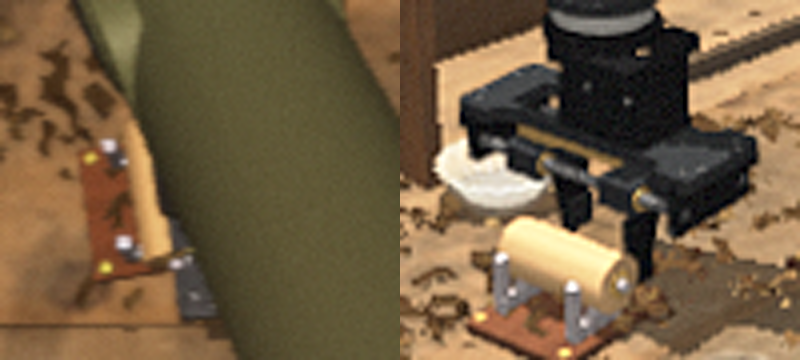

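>>> {"fn": "carry_out", "kwargs": {"targets": [[[0,0,1.5],[0,0,0]],[[0,0,1.2],[0,0,0]],[[0,0,0],[0,0,0]],[[0,0,0],[0,0,0]]]}}

```text
time_s: 46.9
tool_pos: [0.6096, 0.0555, 0.0177]
tool_rot: [-90.0, 0.0, 8.4]
force: [-0.3, 0.0, 1.0]
grip_width: 0.0396
```

>>> {"fn": "carry_out", "kwargs": {"targets": [[[0,0,1],[0,0,0]],[[0,0,0],[0,0,0]],[[0,0,0],[0,0,0]]]}}

```text
time_s: 47.2
tool_pos: [0.6095, 0.0566, 0.0177]
tool_rot: [-90.0, -0.0, 8.4]
force: [0.1, -0.6, -0.0]
grip_width: 0.0399
```

>>> {"fn": "carry_out", "kwargs": {"targets": [[[0,0,0.8],[0,0,0]],[[0,0,0],[0,0,0]],[[0,0,0],[0,0,0]]]}}

```text
time_s: 47.5
tool_pos: [0.6094, 0.0574, 0.0178]
tool_rot: [-90.0, -0.0, 8.4]
force: [0.3, -0.8, 0.8]
grip_width: 0.0398
```

>>> {"fn": "carry_out", "kwargs": {"targets": [[[0,0,0.8],[0,0,0]],[[0,0,0],[0,0,0]],[[0,0,0],[0,0,0]]]}}

```text
time_s: 47.8
tool_pos: [0.6093, 0.0582, 0.0178]
tool_rot: [-90.0, -0.0, 8.4]
force: [-1.1, -0.6, 0.7]
grip_width: 0.0399
```

```bash
python3 plan.py; python3 - <<'E'
from h import *
b=env.read_camera("scene"); save("p21",crop(b,190,190,70,60,8))
import roll
for d in env.outline_of("scene","thick_roller")[:1]:
    q=roll.fit({"scene":d["mask"]},84,40,42,[.604,.092,.15]); print(d["p"],q.fun,q.x)
E
```

```text
t 47.8 pos [609.3  58.2  17.8] rot [-90.   -0.    8.4] w 39.9 F [-1.1 -0.6  0.7] q [ 23.  29. -38. 100.  21.  58. -15.]
0.7 0.13542575671251056 [0.60339525 0.09438798 0.15445494]
```

View pics/p21.png

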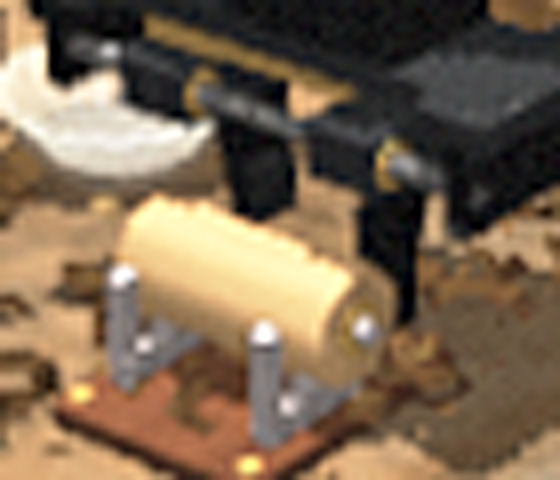

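>>> {"fn": "carry_out", "kwargs": {"targets": [[[0,0,0],[0,0,0]],[[0,0,0],[0,0,0]],[[0,0,0],[0,0,0]],[[0,0,0],[0,0,0]],[[0,-15,0],[0,0,0]],[[0,-35,0],[0,0,0]],[[0,-40,0],[0,0,0]],[[0,-30,0],[0,0,0]],[[0,0,-40],[0,0,0]],[[0,0,-40],[0,0,0]],[[0,0,-40],[0,0,0]],[[0,0,-40],[0,0,0]]], "jaw": 0.7}}

```text
time_s: 49.1
tool_pos: [0.633, -0.1016, 0.1394]
tool_rot: [-90.0, -0.1, 8.4]
force: [0.3, 0.5, -0.4]
grip_width: 0.0607
```

>>> {"fn": "carry_out", "kwargs": {"targets": [[[0,0,-40],[0,0,0]],[[0,0,-40],[0,0,0]],[[0,0,-40],[0,0,0]],[[0,0,-40],[0,0,0]],[[0,0,-30],[0,0,0]],[[0,0,0],[0,0,0]]]}}

```text
time_s: 49.7
tool_pos: [0.6593, -0.2957, 0.1382]
tool_rot: [-90.2, 0.0, 7.9]
force: [-0.6, -0.3, -0.0]
grip_width: 0.0607
```

```bash
python3 plan.py; python3 - <<'E'
from h import *
b=env.read_camera("scene"); a=env.read_camera("top"); save("p22",np.hstack([crop(a,215,135,66,70,6),crop(b,190,190,66,70,6)])); save("top22",a)
import roll
for c,im in (("scene",b),("top",a)):
  for l,L,D,z,p0 in (("thick_roller",84,40,42,[.604,.092,.15]),):
    for d in env.outline_of(c,l)[:1]:
      q=roll.fit({c:d["mask"]},L,D,z,p0); print(c,l,d["p"],q.fun,q.x)
  for d in env.outline_of(c,"chock")[:4]: print(c,d["p"],d["xy"],d["mask"].sum())
E
```

```text
t 49.7 pos [ 659.3 -295.7  138.2] rot [-9.021e+01  2.000e-02  7.920e+00] w 60.7 F [-0.6 -0.3 -0. ] q [ 44.  33. -33.  76.  18.  75.  19.]
scene thick_roller 0.88 0.10769607328927577 [0.60128018 0.09427286 0.19770099]
scene 0.65 [312.0, 260.8] 414
top thick_roller 0.74 0.05440619456297635 [0.6035703  0.09148182 0.18127423]
top 0.79 [258.3, 166.4] 213
top 0.6 [279.8, 263.1] 332
```

View pics/p22.png

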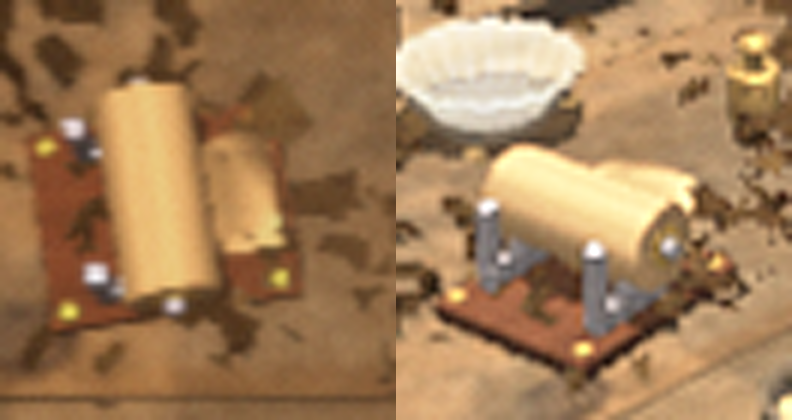

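```bash
cat > ov.py <<'E'
from h import *
import roll
V=np.array([[sx*20,y,z] for sx in (-1,1) for y,z in ((0,0),(-24,36),(-42,36),(-42,0))])/1000
E=[(0,1),(1,2),(2,3),(4,5),(5,6),(6,7),(1,5),(2,6),(3,7),(0,4),(0,3),(4,7)]
def draw(im,c,t,x0,y0,w,h,s,col,xo=0,rest=(.6046,.0925,np.radians(8.5)),cyl=True,dyaw=0):
    x,y,a=rest; P=(V+[xo/1e3,t/1e3,.01]); R=np.array([[np.cos(a),-np.sin(a)],[np.sin(a),np.cos(a)]])
    Pw=np.c_[P[:,:2]@R.T+[x,y],P[:,2]]; u=((proj(c,Pw)-[x0,y0]+.5)*s).astype(int)
    o=crop(im,x0,y0,w,h,s).copy()
    for i,j in E[:9]: cv2.line(o,tuple(map(int,u[i])),tuple(map(int,u[j])),col,1)
    if cyl:
        v=cv2.convexHull(((proj(c,roll.cyl(rest,84,40,42))-[x0,y0]+.5)*s).astype(np.int32)); cv2.polylines(o,[v],True,(255,0,255),1)
    return o
E
python3 - <<'E'
from ov import *
a=cv2.cvtColor(cv2.imread("pics/top22.png"),cv2.COLOR_BGR2RGB); b=env.read_camera("scene"); save("scene22",b)
r=[]
for t in (-3,-7):
    r.append(np.hstack([draw(a,"top",t,215,140,60,50,6,(0,255,255)),draw(b,"scene",t,200,195,60,50,6,(0,255,255))]))
save("ov1",np.vstack(r))
E
```

```text
(no output)
```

View pics/ov1.png

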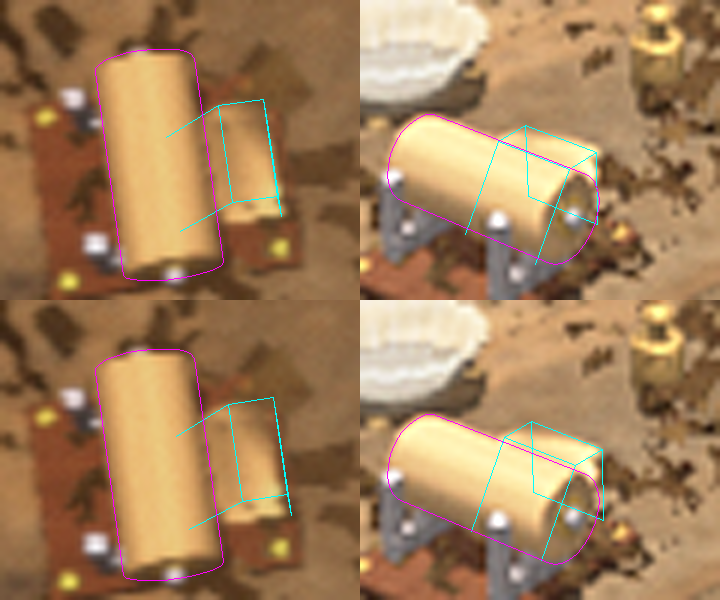

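```bash
python3 - <<'E'
from h import *
import roll
from scipy.optimize import minimize
from ov import V
def poly(c,P,S=4):
    u=(proj(c,P)*S*16).astype(np.int32); m=np.zeros((420*S,560*S),np.uint8); cv2.fillConvexPoly(m,cv2.convexHull(u),255,shift=4)
    return cv2.resize(m,(560,420),interpolation=cv2.INTER_AREA)/255.
rest=np.array([.6046,.0925]);A=np.radians(8.5)
R=lambda a:np.array([[np.cos(a),-np.sin(a)],[np.sin(a),np.cos(a)]])
im=env.read_camera("top"); M=env.outline_of("top","chock"); M=[d for d in M if d["xy"][0]<270 and d["xy"][1]<200]
rm=env.outline_of("top","thick_roller")[0]["mask"]
q=roll.fit({"top":rm},84,40,42,[.604,.092,.15]); rr=(q.x[:2]-rest)@R(A)*1e3; print("roller in rest",rr,np.degrees(q.x[2]-A),q.fun)
if M:
    m=M[0]["mask"].astype(float)
    rs=roll.sil("top",q.x,84,40,42)
    def f(p):
        P=V+[0,0,.01]; xy=P[:,:2]@R(A+p[2]).T+rest+R(A)@(p[:2]/1e3)
        s=poly("top",np.c_[xy,P[:,2]])*(1-rs); return 1-np.minimum(s,m).sum()/np.maximum(s,m).sum()
    for s0 in ([0,-4,0],[-2,-6,.05]):
        s0=np.array(s0,float); r=minimize(f,s0,method="Nelder-Mead",options=dict(initial_simplex=np.array([s0,s0+[3,0,0],s0+[0,3,0],s0+[0,0,.1]])))
        print("chock x,toe,yaw",r.x[:2].round(1),np.degrees(r.x[2]).round(1),r.fun)
for l,L,D,z,p0,rc in (("middle_roller",108,32,37,[.497,-.085,-.05],(.4963,-.0847,-3.1)),("thin_roller",132,24,31,[.479,.29,-.21],(.4786,.2897,-12.4))):
    d=env.outline_of("top",l)[:1]
    if d:
        q=roll.fit({"top":d[0]["mask"]},L,D,z,p0); a=np.radians(rc[2]); print(l,((q.x[:2]-rc[:2])@R(a)*1e3).round(1),np.degrees(q.x[2]-a).round(1),q.fun.round(3))
save("fin0",crop(im,130,110,200,150,4)); o=env.get_obs(); print(o["time_s"])
E
```

```text
roller in rest [-2.21725281 -0.81513511] 1.2986642308668135 0.06595167428394533
chock x,toe,yaw [-0.7 -5.2] -1.0 0.08072467129463468
chock x,toe,yaw [-0.7 -5.3] -0.9 0.08126555364059529
middle_roller [-2.1 -1.4] -0.5 0.101
thin_roller [1.1 0.6] -0.4 0.08
50.3
```

View pics/fin0.png

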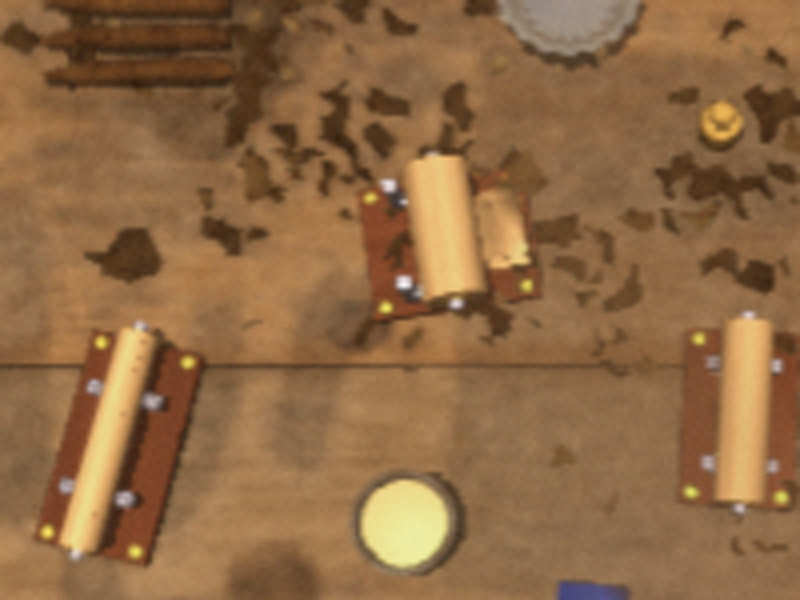

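```bash
python3 - <<'E'
from cell import env
print(env.sign_off())
E
```

```text
the job is handed in; nothing more can be done
None
```

The job is handed in. The clock read 50.3 s of the allowed 128 s just before hand-in, and no verdict was reported.

I parked the thick roller in the spare rest, then put the middle roller in the middle rest, the thin roller in the long rest and the thick roller in the open rest. Last I lowered the wooden chock onto the open rest's plate, slid it in and let go. The gripper ended open and clear, about 138 mm above the bench by the spare rest. I did not touch the pot, the weight or the blue look-alike wedge.

Last checks from the top camera, in each rest's own axes:

| Item | Offset along the rest | Offset across the rest | Turned from the rest |
|---|---|---|---|
| Thick roller | -2.2 mm | -0.8 mm | 1.3° |
| Middle roller | -2.1 mm | -1.4 mm | -0.5° |
| Thin roller | 1.1 mm | 0.6 mm | -0.4° |
| Chock | -0.7 mm | toe at y -5.2 mm | about -1° |

- **Chock position:** the two estimates disagree a little. The arm's position put the toe at about -3.7 mm and the camera at -5.2 mm, so there may be a gap of up to about 1.5 mm to the roller. No contact force stood out above the sensor noise (about 1 N), so I stopped there rather than push the roller out of its seat.
- **Thick roller:** a scene-camera fit taken after the chock was in gave a turn about 1.5° larger and a position 2–3 mm different from the top camera's. I relied on the top view, which fitted better.

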